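# Build an interlocked layer of storage cases and add the stop bar

## Task

First move the paste jar off the pallet slab and stand it in the middle of the blue tray. Then lay all the grey storage cases there are (three to five) flat on the slab as an interlocking layer, each squarely inside one printed outline: fill both green crosswise outlines, and the rest go in any of the blue ones. Last, lift the weighted stop bar clear of everything at its balance point, carry it level, and lay it along the red strip with its heavy head on the yellow square, so closing the slab's open side; leave the other things on the bench alone.

Things in the scene. Friction and masses are not known exactly. Their poses are not given: they have to be found in the camera images.
- slab: fixed plywood pallet slab, x -150 to +130, y -115 to +115 mm from its origin (at table height), top 30 mm above the table; a lip 8 mm wide, 12 mm high on the +x and both y edges. Printed on top: two green outlines (crosswise pair) at its +x side, three blue outlines (row) in the middle, a red strip along y at its -x side with a yellow square at the strip's +y end
- tray: fixed shallow blue tray, 120 x 120 mm outside, rim 12 mm high, walls 4 mm, floor 4 mm thick; origin at table height under its centre
- jar: closed white paste jar with a black band, 56 mm across, 75 mm tall, 250 g, stands on the slab at the start; origin at the centre of its underside, z up
- bar: stop bar, 600 g, 196 mm along its x: 36 mm dark steel cube head at +x, aluminium rod 22 x 22 mm and 145 mm long (underside 8, top 30 mm above the bar's underside), black foot 15 mm long at -x. Origin at underside height below the balance point, a red line round the rod 30 mm from the head. Head centre at x +47.6 mm, foot end at -130 mm. Tips if held elsewhere
- bar_head (a point): centre of the top face of the bar's heavy head, 36 mm above its underside
- bar_place (a point): point on the slab's top, on the red strip's centre line, where the bar's origin belongs when its head is centred on the yellow square (the bar then lies along the slab's y, head towards +y); axes as the slab's. It is 46 mm from the nearest edge of the row's cases
- row_1 (a point): centre of blue outline 1 of the row of three (65 mm pitch along the slab's y), on the slab's top; axes as the slab's; a case here lies with its long x axis along the slab's x
- row_2 (a point): centre of blue outline 2 of the row of three (65 mm pitch along the slab's y), on the slab's top; axes as the slab's; a case here lies with its long x axis along the slab's x
- row_3 (a point): centre of blue outline 3 of the row of three (65 mm pitch along the slab's y), on the slab's top; axes as the slab's; a case here lies with its long x axis along the slab's x
- pair_1 (a point): centre of green outline 1 of the crosswise pair (96 mm pitch along the slab's y), on the slab's top; axes as the slab's; a case here lies with its long x axis along the slab's y
- pair_2 (a point): centre of green outline 2 of the crosswise pair (96 mm pitch along the slab's y), on the slab's top; axes as the slab's; a case here lies with its long x axis along the slab's y
- case1: grey storage case with brass corners, 90 (x) x 60 (y) x 36 mm, about 220 g; may be absent. Solid dark wooden handle on the middle of the lid: 18 mm thick (x), 44 mm long (y), 22 mm high (its top 58 mm above the underside). Origin at the centre of the underside, z up. All cases are alike, either way round
- case2: grey storage case with brass corners, 90 (x) x 60 (y) x 36 mm, about 220 g; may be absent. Solid dark wooden handle on the middle of the lid: 18 mm thick (x), 44 mm long (y), 22 mm high (its top 58 mm above the underside). Origin at the centre of the underside, z up. All cases are alike, either way round
- case3: grey storage case with brass corners, 90 (x) x 60 (y) x 36 mm, about 220 g; may be absent. Solid dark wooden handle on the middle of the lid: 18 mm thick (x), 44 mm long (y), 22 mm high (its top 58 mm above the underside). Origin at the centre of the underside, z up. All cases are alike, either way round
- case4: grey storage case with brass corners, 90 (x) x 60 (y) x 36 mm, about 220 g; may be absent. Solid dark wooden handle on the middle of the lid: 18 mm thick (x), 44 mm long (y), 22 mm high (its top 58 mm above the underside). Origin at the centre of the underside, z up. All cases are alike, either way round
- case5: grey storage case with brass corners, 90 (x) x 60 (y) x 36 mm, about 220 g; may be absent. Solid dark wooden handle on the middle of the lid: 18 mm thick (x), 44 mm long (y), 22 mm high (its top 58 mm above the underside). Origin at the centre of the underside, z up. All cases are alike, either way round
- brush: bystander: blue-handled flat brush, 200 mm
- spatula: bystander: long spatula, 190 mm
- amber: bystander: amber glass bottle, 48 mm across, 90 mm tall
- weight: bystander: round brass paperweight with knob, 48 mm across, 40 mm tall
- eraser: bystander: black rubber block 60 x 30 x 18 mm
- dish: bystander: white bowl, 80 mm across, 30 mm tall

How it is judged:
By the outcome, as a careful person would: the job done as asked, in the order asked, and still so for the second after the job is handed in, with the robot touching nothing.
Of case1, case2, case3, case4, case5 only 3 to 5 are there at a start; the rules pass over those that are not, and their reading is None.
At some moment in a run one of case1, case2, case3, case4, case5, bar may be knocked a few centimetres aside while the robot is not near it.
It also fails if it takes over 210 s, if anything falls off the work surface, if the arm or the gripper's body presses on something with over 40 N, if the wrist force passes 120 N, or if a joint passes its speed limit or range.

## Robot

A 6-joint arm with a two-finger parallel gripper is mounted at the origin on the work surface. World frame = base frame: x ahead of the robot, y to its left, z up, the work surface at z = 0. Lengths are in m, angles in rad, forces in N, time in s.
With the tool pointing down it reaches from about 0.425 to 0.925 m from the base axis. Payload 12.5 kg.
Tool frame: the origin (TCP) lies on the centre line of the jaws, within the pads' length; the fingertips stand 25 mm ahead of it and the grasp point (between the pads) lies 6 mm ahead of it; y points along the fingers, z is the direction in which the jaws open and shut, and the axes are right-handed (so a half turn about y gives the same grasp; the last joint's range is limited). The gripper opens to 85 mm and grips with 20 to 120 N. Pads are 22 mm wide; open, the fingers measure 114 mm over their backs; the gripper's body (76 mm by 85 mm) begins 54 mm behind the grasp point. The pads swing forward as they close: fully open they stand 13 mm farther back than shut.
Start: joints at [1.011, 0.491, 1.559, -0, 1.092, -0.106], TCP at [0.274, 0.562, 0.256] pointing down, gripper open.
Joint ranges: [-3.1, 3.1], [-0.84, 2.19], [0.05, 2.79], [-1.13, 4.28], [0.06, 2.93], [-2.69, 2.69]. Speed limits (rad/s): [2.22, 2.22, 2.79, 3.14, 3.14, 3.14].

## Interface

Orientations are given as a rotation vector (axis times angle).
In Python, from cell import monitor, optics, job gives the robot as it stands.
- The arm moves only by the tool play_rows, never from a script. Its argument "rows" is a list of rows, each an object of numbers: "ax", "ay", "az": the turn, a rotation vector about the world's x, y, z in degrees; "tx", "ty", "tz": the shift along the world's x, y, z in mm; "hand": the closure, from 0 (fully open) to 1 (shut). A call has 1 to 12 rows; each row is the pose to reach, as a shift and turn from the pose commanded when the call began; what a row does not reach only later rows make up. A row lasts 1/10 s, in which the tool goes at most 50 mm and 8.59 degrees, less where a joint would pass 70% of its speed; a pose out of reach is approached as far as the arm can. A call with a gripper value outside its range is refused whole. The fingers move at their own pace and stop on an object; "force" is the grip in N (left out, the last holds). Time passes only in rows, so rows that repeat a pose let the fingers close. It gives the time, the measured TCP pose, the force and the opening at its end, in the units of the state.
- monitor.get_obs(): the state, without advancing time (a new reading comes with each control period).
- optics.capture(name): name is "scene" or "top"; returns the picture (420x560x3 uint8, red, green, blue); there is no depth.
- optics.camera_params(name): a dict with "fx", "fy", "cx", "cy" (pixels), "R" (3x3) and "t" (3): a world point X has camera coordinates R X + t. Camera axes: x right, y down, z forward; pixel columns grow to the right and rows downward; lengths in m; the calibration is good to about 2 mm. A picture is of the moment at which its call begins. camera_params takes no time and is no camera call.
- job.hand_in(): hands the job in, once; it reports no verdict.
The state is a dict: "t": time; "joint_pos": joint angles; "qvel": joint speeds; "effort": joint torques, N m; "tcp_pos": TCP position; "ee_rot": TCP orientation; "wrist_force": force on the tool from outside, world axes, zero at the start; "torque": the same for the moment, N m; "grip_width": finger opening in m.
Only numpy, scipy, OpenCV 4.12 (cv2) and the standard library are available. Lean on these libraries where they do the work, as an engineer would, in place of code of your own. Each camera call takes 0.05 s, during which the arm holds its last target.

## Working session

There is one attempt and no reset: what is moved stays moved. The work goes in short steps, Python scripts to look and compute and a tool call to move; the robot and the scene stay as the last step left them, time stands still between calls to the robot, and variables do not carry over. Pictures are saved under pics/ and viewed, and the job is handed in when it is done.

Besides the shell and the picture viewer there is one more tool, called after ">>>" by a JSON object that holds its "fn" and its "kwargs". play_rows: Moves the arm, as the interface text tells. Its arguments: {"type":"object","properties":{"rows":{"type":"array","items":{"type":"object","properties":{"ax":{"type":"number"},"ay":{"type":"number"},"az":{"type":"number"},"tx":{"type":"number"},"ty":{"type":"number"},"tz":{"type":"number"},"hand":{"type":"number"}}}},"force":{"type":"number"}},"required":["rows"]}

```bash
ls; mkdir -p pics; python3 - <<'E'
from cell import monitor, optics, job
import cv2
print(monitor.get_obs())
for n in("scene","top"):
    im=optics.capture(n); cv2.imwrite(f"pics/{n}0.png",im[:,:,::-1]); print(n,optics.camera_params(n))
E
```

```text
pics
{'t': 0.0, 'joint_pos': array([ 1.01142214e+00,  4.91576617e-01,  1.55948989e+00, -2.56086076e-05,
        1.09171306e+00, -1.05598659e-01]), 'qvel': array([ 0.0021818 , -0.00122911, -0.00107804, -0.00099805,  0.0001836 ,
       -0.0001345 ]), 'effort': array([-2.31066888e-04, -6.18443084e+01, -2.61583006e+01, -9.14848033e-05,
        4.15658011e-03,  1.07739712e-05]), 'tcp_pos': array([0.27384312, 0.5615706 , 0.2557032 ]), 'ee_rot': array([-1.54248316,  0.35617574, -0.35559679]), 'wrist_force': array([ 0.05771631,  0.32890776, -0.37483057]), 'torque': array([-0.01353977,  0.06277919,  0.01981968]), 'grip_width': 0.08550924360328743}
scene {'fx': 400.3514904864187, 'fy': 400.3514904864187, 'cx': 276.00561924098537, 'cy': 205.60794237010418, 'R': array([[ 0.71081565,  0.70295597, -0.02437236],
       [ 0.3834092 , -0.41628055, -0.82444399],
       [-0.58969356,  0.57668311, -0.56541851]]), 't': array([-0.43125831, -0.15769489,  1.69728033])}
top {'fx': 397.97336151074705, 'fy': 397.97336151074705, 'cx': 287.6768784444902, 'cy': 208.1996809660103, 'R': array([[ 0.02031033, -0.9996909 ,  0.01433885],
       [-0.99296421, -0.02184298, -0.11638284],
       [ 0.11666007, -0.01187419, -0.99310092]]), 't': array([0.02624927, 0.53967141, 1.12356914])}
```

View pics/top0.png

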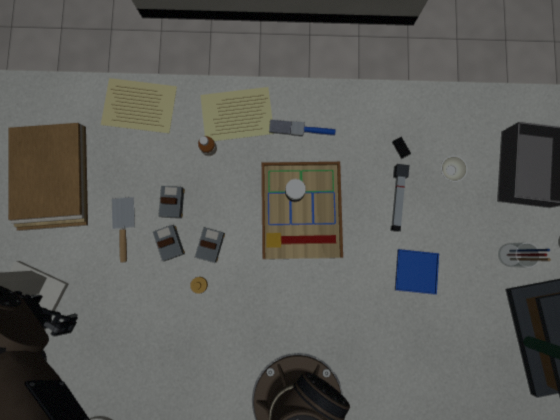

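View pics/scene0.png

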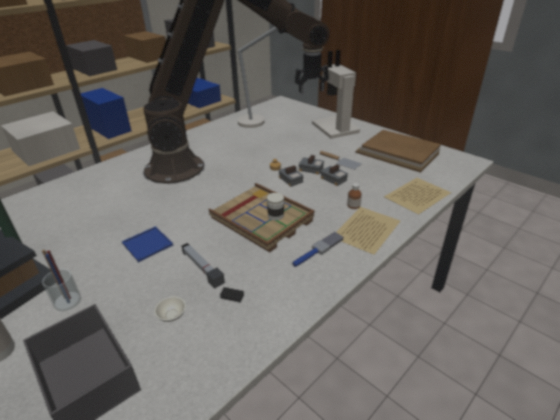

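The top view shows three cases, near pixels (171,202), (168,243) and (210,245). The slab is at (302,210) with the jar on it at (296,189). The bar lies at (399,198) with its head up, and the tray is at (417,272). Next I'll zoom in.

```bash
python3 - <<'E'
import cv2
im=cv2.imread("pics/top0.png")
def crop(n,x0,y0,x1,y1,s):
    c=cv2.resize(im[y0:y1,x0:x1],None,fx=s,fy=s,interpolation=cv2.INTER_CUBIC); c=cv2.convertScaleAbs(c,alpha=1.6); cv2.imwrite(n,c)
crop("pics/c1.png",100,170,240,300,5)
crop("pics/c2.png",250,150,350,270,5)
crop("pics/c3.png",375,130,475,300,3.5)
E
```

```text
(no output)
```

View pics/c1.png

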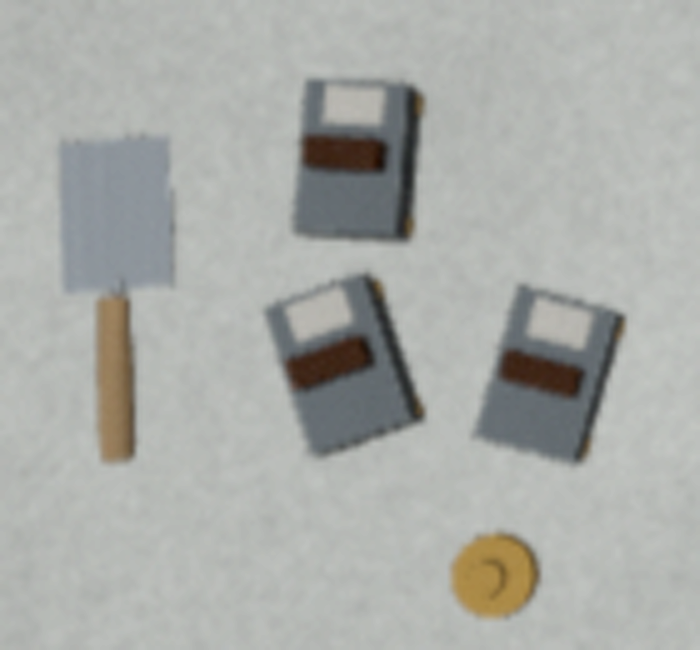

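View pics/c2.png

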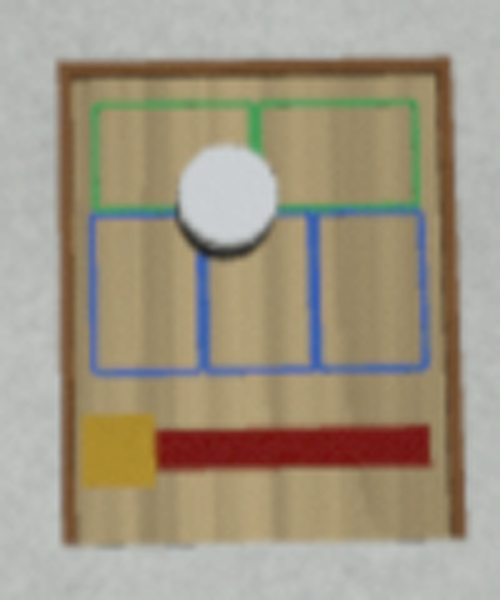

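View pics/c3.png

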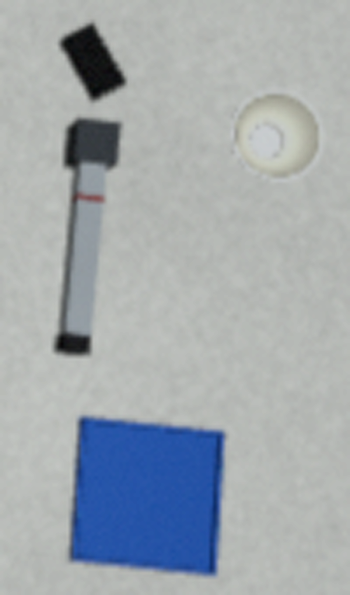

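```bash
cat > h.py <<'E'
import numpy as np, cv2
from cell import monitor, optics, job
P={n:optics.camera_params(n) for n in("scene","top")}
def ray(n,uv,z):
    p=P[n]; uv=np.atleast_2d(np.asarray(uv,float))
    d=np.c_[(uv[:,0]-p['cx'])/p['fx'],(uv[:,1]-p['cy'])/p['fy'],np.ones(len(uv))]@p['R']
    c=-p['R'].T@p['t']
    return (c+d*((z-c[2])/d[:,2])[:,None])[:,:2]*1000
def proj(n,X):
    p=P[n]; q=np.atleast_2d(X)/1000@p['R'].T+p['t']; return np.c_[q[:,0]/q[:,2]*p['fx']+p['cx'],q[:,1]/q[:,2]*p['fy']+p['cy']]
def hsv(im): return cv2.cvtColor(im,cv2.COLOR_RGB2HSV)
def comps(m,amin):
    n,l,s,c=cv2.connectedComponentsWithStats(m.astype(np.uint8)); return [(l==i,s[i],c[i]) for i in range(1,n) if s[i][4]>=amin]
def rect(n,m,z):
    """min-area rect of mask in world mm on plane z: centre, sizes, angle(deg) of long side"""
    cs,_=cv2.findContours(m.astype(np.uint8),cv2.RETR_EXTERNAL,cv2.CHAIN_APPROX_NONE)
    w=ray(n,np.vstack(cs)[:,0],z).astype(np.float32)
    b=cv2.boxPoints(cv2.minAreaRect(w)); e=[b[1]-b[0],b[2]-b[1]]
    e.sort(key=lambda v:-np.hypot(*v)); a=np.degrees(np.arctan2(e[0][1],e[0][0]))%180
    return b.mean(0),np.hypot(*e[0]),np.hypot(*e[1]),a
E
python3 - <<'E'
from h import *
im=optics.capture("top"); H=hsv(im); h,s,v=[H[...,i].astype(int) for i in range(3)]
def show(nm,m,z,amin):
    for mm,st,c in comps(m,amin):
        r=rect("top",mm,z); cen=ray("top",[c],z)[0]
        print(nm,st,c.round(1),'rect',r[0].round(1),round(float(r[1]),1),round(float(r[2]),1),round(float(r[3]),1),'cen',cen.round(1))
show('blue',(h>100)&(h<130)&(s>120)&(v>60),.03,20)
show('green',(h>50)&(h<85)&(s>70)&(v>50),.03,15)
show('red',((h<5)|(h>172))&(s>150)&(v>50),.03,6)
show('yel',(h>17)&(h<30)&(s>140)&(v>60),.03,20)
show('brown',((h<12)|(h>175))&(s>80)&(v<90)&(v>20),.058,15)
gr=(s>18)&(s<70)&(h>90)&(h<120)&(v<110)&(v>35)
show('gray',gr,.036,60)
show('dark',(v<50),.036,20)
for p in [(296,189),(399,198),(400,170),(170,215),(397,228),(417,272),(400,147)]: print(p,H[p[1],p[0]])
E
```

```text
blue [304 127  31   7 162] [319.1 130.1] rect [775.2 -50.8] 90.4 16.6 86.5 cen [775.4 -51. ]
blue [311 192   4  32  61] [312.5 208. ] rect [543.  -34.4] 91.0 5.8 2.6 cen [541.3 -34.4]
blue [290 201   2  23  35] [290.3 213.6] rect [528.3  29.2] 64.2 2.9 1.1 cen [523.6  29.6]
blue [ 396  250   43   44 1662] [416.9 271.2] rect [ 365.9 -336.5] 117.6 115.2 85.2 cen [ 365.5 -336.4]
green [268 171   8  22  51] [269.2 183. ] rect [615.4  93.2] 63.4 19.8 15.2 cen [612.   93.1]
green [279 170  11   2  15] [283.1 170.3] rect [650.4  50.7] 29.4 3.0 91.3 cen [651.   53.5]
green [298 170  36  22  85] [318.2 175. ] rect [622.8 -42.6] 103.0 62.5 91.3 cen [639.2 -49.9]
green [306 191  24   1  24] [317.5 191. ] rect [591.7 -48.5] 67.3 0.0 91.3 cen [591.7 -48.5]
red [282 236  54   7 372] [308.3 239. ] rect [451.1 -24.3] 153.0 17.3 91.2 cen [451.1 -23.6]
yel [266 233  15  14 209] [273.  239.5] rect [447.6  78. ] 40.4 37.3 91.2 cen [447.5  77.9]
yel [192 278  15  14 170] [198.8 284.6] rect [316.1 284.4] 39.8 36.3 91.1 cen [315.8 285. ]
brown [161 197  16   7  67] [168.5 200.3] rect [551.2 375.6] 43.5 16.
[... 2765 characters left out ...]
] 72.6 2.9 91.2 cen [ 419.9 -665.4]
dark [519 258  28   2  33] [531.1 258.8] rect [ 408.4 -668.5] 78.3 2.8 91.2 cen [ 407.4 -664.3]
dark [ 506  279   54  118 4659] [538.3 333.1] rect [ 187.7 -694.1] 305.7 158.4 11.4 cen [ 200.3 -674.1]
dark [   0  285   90  135 7695] [ 31.3 361.2] rect [128.8 700.5] 377.9 237.3 5.9 cen [100.7 731.7]
dark [262 355  67  21 130] [295.7 360.6] rect [107.5  10.7] 183.0 44.3 96.8 cen [114.6   7. ]
dark [ 256  364   94   56 3404] [303.4 396.4] rect [ 33.7 -13.4] 254.5 144.2 90.8 cen [ 20.2 -15.8]
(296, 189) [ 98   8 130]
(399, 198) [105  25 101]
(400, 170) [103  44  41]
(170, 215) [103  26  69]
(397, 228) [113  54  19]
(417, 272) [110 195 106]
(400, 147) [90 57  9]
```

```bash
cat > slab.py <<'E'
from h import *
def lines(im,skipjar=True):
    f=cv2.GaussianBlur(im,(3,3),0).astype(float); R,G,B=f[...,0],f[...,1],f[...,2]
    blue=np.clip(B-np.maximum(R,G)-0,0,None); green=np.clip(G-np.maximum(R,B),0,None); red=np.clip(R-2.0*G,0,None)
    def fit(sc,ax,a0,a1,b0,b1,z=.03):
        pts=[]
        for a in range(a0,a1):
            w=(sc[b0:b1,a] if ax=='h' else sc[a,b0:b1]).copy(); w[w<0.25*w.max()]=0
            if w.max()<8: continue
            b=(w*np.arange(b0,b1)).sum()/w.sum(); pts.append((a,b) if ax=='h' else (b,a))
        q=ray("top",pts,z).astype(np.float32)
        vx,vy,x,y=cv2.fitLine(q,cv2.DIST_HUBER,0,.01,.01).ravel()
        return np.array([x,y]),np.degrees(np.arctan2(vy,vx))%180,len(pts)
    L={}
    L['red']=fit(red,'h',290,332,231,247)
    L['gtopR']=fit(green,'h',305,330,166,176); L['gtopL']=fit(green,'h',271,297,166,176)
    L['bbot']=fit(blue,'h',272,332,219,229)
    L['bv0']=fit(blue,'v',203,221,264,273); L['bv1']=fit(blue,'v',205,221,286,295)
    L['bv2']=fit(blue,'v',197,221,308,317);L['bv3']=fit(blue,'v',197,221,330,340)
    L['gv0']=fit(green,'v',173,188,264,274); L['gv2']=fit(green,'v',173,188,328,338)
    return L
E
python3 - <<'E'
from slab import *
im=optics.capture("top"); L=lines(im)
for k,(p,a,n) in L.items(): print(k,p.round(1),round(a,2),n)
f=cv2.GaussianBlur(im,(3,3),0).astype(int); print(f[[205,210,215],264:273].tolist()); print(f[165:178,285].tolist()); print(f[186:198,325].tolist())
# jar top
H=hsv(im); m=(H[...,1]<30)&(H[...,2]>105); m[:170]=0;m[205:]=0;m[:,:275]=0;m[:,315:]=0
for mm,st,c in comps(m,50):
    q=ray("top",np.argwhere(mm)[:,::-1],.075+.03); print('jar',st,q.mean(0),np.sqrt(len(q))*2)
    cs,_=cv2.findContours(mm.astype(np.uint8),0,1); (c2,r)=cv2.minEnclosingCircle(cs[0]); print(c2,r,ray("top",[c2],.105))
E
```

```text
red [451.1 -31.4] 92.12 42
gtopR [653.9 -46.6] 91.7 25
gtopL [650.3  58.6] 91.57 26
bbot [495.3  -4.3] 92.06 58
bv0 [527.1  93.6] 1.57 18
bv1 [525.9  30.3] 1.82 16
bv2 [549.3 -33.9] 2.41 24
bv3 [541.9 -98. ] 2.2 24
gv0 [621.6  95.5] 1.55 15
gv2 [628.7 -92.6] 1.93 15
[[[78, 61, 41], [86, 74, 54], [87, 79, 65], [75, 75, 79], [66, 72, 91], [77, 79, 87], [94, 88, 75], [102, 92, 71], [104, 94, 70]], [[78, 61, 42], [86, 74, 55], [88, 80, 65], [75, 75, 79], [65, 72, 91], [77, 79, 87], [94, 88, 76], [102, 92, 71], [104, 94, 70]], [[77, 61, 41], [86, 74, 54], [91, 82, 63], [82, 78, 76], [71, 74, 89], [79, 80, 87], [95, 88, 76], [102, 92, 70], [104, 94, 70]]]
[[78, 65, 46], [96, 85, 63], [105, 94, 71], [103, 95, 70], [92, 95, 67], [77, 95, 62], [80, 95, 63], [97, 96, 68], [106, 96, 71], [106, 96, 72], [106, 95, 72], [106, 95, 72], [107, 96, 72]]
[[100, 89, 66], [99, 89, 67], [98, 89, 66], [93, 89, 65], [77, 90, 66], [58, 85, 73], [61, 80, 80], [81, 82, 76], [94, 86, 69], [98, 88, 66], [98, 88, 66], [98, 88, 66]]
jar [286 179  20  20 300] [585.73986436  19.45498005] 34.64101615137755
(295.2180480957031, 188.2665252685547) 9.8095121383667 [[585.61890885  19.05005351]]
```

```bash
cat >> h.py <<'E'
from scipy.spatial.transform import Rotation as Ro
def st(o=None):
    o=o or monitor.get_obs(); M=Ro.from_rotvec(o['ee_rot']).as_matrix()
    print('t %.2f tcp %s jaw %.1f y %s q6 %.2f q1 %.2f F %s w %.1f'%(o['t'],(o['tcp_pos']*1000).round(1),np.degrees(np.arctan2(M[1,2],M[0,2])),M[:,1].round(3),o['joint_pos'][5],o['joint_pos'][0],o['wrist_force'].round(1),o['grip_width']*1000))
E
python3 - <<'E'
from h import *
st()
im=optics.capture("top"); f=cv2.GaussianBlur(im,(1,1),0).astype(float)
rd=np.clip(f[...,0]-1.3*f[...,1],0,None); rd[:175]=0; rd[200:]=0; rd[:,:385]=0; rd[:,412:]=0; rd[rd<5]=0
ys,xs=np.nonzero(rd); w=rd[ys,xs]; c=[(xs*w).sum()/w.sum(),(ys*w).sum()/w.sum()]; print(len(xs),c,ray("top",[c],.030))
H=hsv(im); h,s,v=[H[...,i].astype(int) for i in range(3)]
gr=(s>10)&(s<70)&(h>90)&(h<125)&(v<125)&(v>60); gr[:188]=0;gr[224:]=0;gr[:,:388]=0;gr[:,412:]=0
pts=[(np.average(np.nonzero(gr[y])[0]),y) for y in range(192,222) if gr[y].sum()>4]; q=ray("top",pts,.03).astype(np.float32)
l=cv2.fitLine(q,cv2.DIST_HUBER,0,.01,.01).ravel(); print(l,np.degrees(np.arctan2(l[1],l[0])),[int(gr[y].sum()) for y in range(188,224)])
m=H[...,1]>=0
im2=optics.capture("scene"); cv2.imwrite("pics/s_bar.png",cv2.resize(im2[230:330,120:260][:,:,::-1],None,fx=5,fy=5,interpolation=2))
cv2.imwrite("pics/s_lamp.png",cv2.resize(im2[110:260,240:400][:,:,::-1],None,fx=5,fy=4,interpolation=2))
print(proj("top",[[646.5,-293,36]]),proj("scene",[[646.5,-293,36]]))
E
```

```text
t 0.20 tcp [273.9 561.7 256. ] jaw 64.0 y [-0. -0. -1.] q6 -0.11 q1 1.01 F [-0.5 -0.1 -0.4] w 85.2
6 [np.float64(400.8038277511962), np.float64(186.0)] [[ 612.08048176 -293.18089107]]
[ 9.9488342e-01 -1.0102977e-01  5.5162286e+02 -2.8530551e+02] -5.798472 [7, 8, 8, 8, 8, 8, 8, 8, 8, 8, 8, 8, 8, 8, 8, 8, 8, 8, 8, 8, 8, 8, 8, 8, 8, 8, 8, 8, 8, 8, 8, 8, 8, 8, 8, 8]
[[401.19857375 174.06537239]] [[212.55902606 270.44381329]]
```

View pics/s_lamp.png

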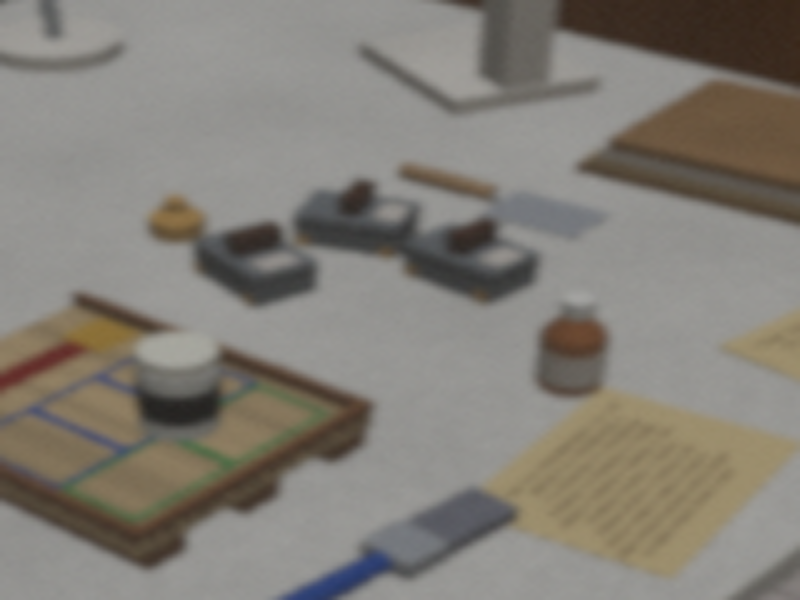

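Both views agree on three cases. The targets come from the outline fits: slab yaw 1.95°, pair centres (619.6,49.0) and (622.9,-46.9), and bar_place (449,30). I'll start with the jar.

>>> {"fn": "play_rows", "kwargs": {"rows": [{"tx": 312,"ty": -542,"tz": -60,"az": -64,"hand": 0},{"tx": 312,"ty": -542,"tz": -60,"az": -64,"hand": 0},{"tx": 312,"ty": -542,"tz": -60,"az": -64,"hand": 0},{"tx": 312,"ty": -542,"tz": -60,"az": -64,"hand": 0},{"tx": 312,"ty": -542,"tz": -60,"az": -64,"hand": 0},{"tx": 312,"ty": -542,"tz": -60,"az": -64,"hand": 0},{"tx": 312,"ty": -542,"tz": -60,"az": -64,"hand": 0},{"tx": 312,"ty": -542,"tz": -60,"az": -64,"hand": 0},{"tx": 312,"ty": -542,"tz": -60,"az": -64,"hand": 0},{"tx": 312,"ty": -542,"tz": -60,"az": -64,"hand": 0},{"tx": 312,"ty": -542,"tz": -60,"az": -64,"hand": 0},{"tx": 312,"ty": -542,"tz": -60,"az": -64,"hand": 0}], "force": 40}}

```text
$.rows[0]: bad value
```

```bash
python3 -c "
from h import *
st()"
```

```text
t 0.30 tcp [274.  561.7 256.1] jaw 64.0 y [-0. -0. -1.] q6 -0.11 q1 1.01 F [ 0.9 -0.4 -0.1] w 85.4
```

>>> {"fn": "play_rows", "kwargs": {"rows": [{"ax": 0,"ay": 0,"az": -64,"tx": 312,"ty": -542,"tz": -60,"hand": 0}], "force": 40}}

```text
t: 0.4
tcp_pos: [0.2975, 0.5211, 0.2515]
ee_rot: [-1.517, 0.47, -0.47]
wrist_force: [1.0, 0.0, -0.5]
grip_width: 0.0855
```

>>> {"fn": "play_rows", "kwargs": {"rows": [{"ax": 0,"ay": 0,"az": -55.5,"tx": 287,"ty": -499,"tz": -55,"hand": 0},{"ax": 0,"ay": 0,"az": -55.5,"tx": 287,"ty": -499,"tz": -55,"hand": 0},{"ax": 0,"ay": 0,"az": -55.5,"tx": 287,"ty": -499,"tz": -55,"hand": 0},{"ax": 0,"ay": 0,"az": -55.5,"tx": 287,"ty": -499,"tz": -55,"hand": 0},{"ax": 0,"ay": 0,"az": -55.5,"tx": 287,"ty": -499,"tz": -55,"hand": 0},{"ax": 0,"ay": 0,"az": -55.5,"tx": 287,"ty": -499,"tz": -55,"hand": 0},{"ax": 0,"ay": 0,"az": -55.5,"tx": 287,"ty": -499,"tz": -55,"hand": 0},{"ax": 0,"ay": 0,"az": -55.5,"tx": 287,"ty": -499,"tz": -55,"hand": 0},{"ax": 0,"ay": 0,"az": -55.5,"tx": 287,"ty": -499,"tz": -55,"hand": 0},{"ax": 0,"ay": 0,"az": -55.5,"tx": 287,"ty": -499,"tz": -55,"hand": 0},{"ax": 0,"ay": 0,"az": -55.5,"tx": 287,"ty": -499,"tz": -55,"hand": 0},{"ax": 0,"ay": 0,"az": -55.5,"tx": 287,"ty": -499,"tz": -55,"hand": 0}]}}

```text
t: 1.6
tcp_pos: [0.5871, 0.0164, 0.1961]
ee_rot: [-1.207, 1.212, -1.212]
wrist_force: [-0.8, 0.4, 0.3]
grip_width: 0.0855
```

```bash
python3 -c "
from h import *
st()
im=optics.capture('scene'); cv2.imwrite('pics/s1.png',im[:,:,::-1])"
```

```text
t 1.60 tcp [587.1  16.4 196.1] jaw -0.2 y [ 0. -0. -1.] q6 -0.08 q1 -0.08 F [-0.8  0.4  0.3] w 85.5
```

View pics/s1.png

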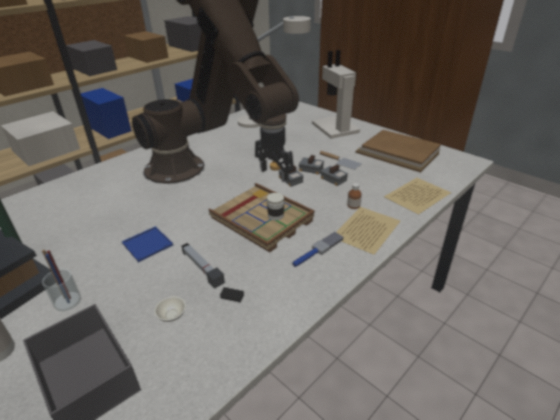

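>>> {"fn": "play_rows", "kwargs": {"rows": [{"ax": 0,"ay": 0,"az": 0,"tx": 0,"ty": 0,"tz": -40,"hand": 0},{"ax": 0,"ay": 0,"az": 0,"tx": 0,"ty": 0,"tz": -80,"hand": 0},{"ax": 0,"ay": 0,"az": 0,"tx": 0,"ty": 0,"tz": -121,"hand": 0},{"ax": 0,"ay": 0,"az": 0,"tx": 0,"ty": 0,"tz": -121,"hand": 0},{"ax": 0,"ay": 0,"az": 0,"tx": 0,"ty": 0,"tz": -121,"hand": 0}]}}

```text
t: 2.15
tcp_pos: [0.5859, 0.0198, 0.076]
ee_rot: [-1.209, 1.211, -1.21]
wrist_force: [0.6, 0.7, -0.3]
grip_width: 0.0856
```

```bash
python3 -c "
from h import *
st()
im=optics.capture('scene'); cv2.imwrite('pics/s2.png',cv2.resize(im[120:260,180:350][:,:,::-1],None,fx=4,fy=4))"
```

```text
t 2.15 tcp [585.9  19.8  76. ] jaw -0.1 y [-0.001  0.    -1.   ] q6 -0.08 q1 -0.08 F [ 0.6  0.7 -0.3] w 85.6
```

View pics/s2.png

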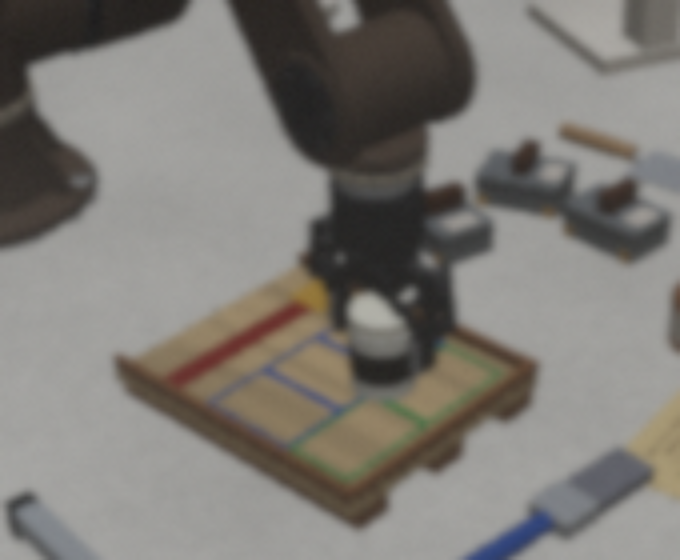

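The jar sits between the fingers, so I'm closing on it.

>>> {"fn": "play_rows", "kwargs": {"rows": [{"ax": 0,"ay": 0,"az": 0,"tx": 0,"ty": 0,"tz": 0,"hand": 1},{"ax": 0,"ay": 0,"az": 0,"tx": 0,"ty": 0,"tz": 0,"hand": 1},{"ax": 0,"ay": 0,"az": 0,"tx": 0,"ty": 0,"tz": 0,"hand": 1},{"ax": 0,"ay": 0,"az": 0,"tx": 0,"ty": 0,"tz": 0,"hand": 1},{"ax": 0,"ay": 0,"az": 0,"tx": 0,"ty": 0,"tz": 0,"hand": 1},{"ax": 0,"ay": 0,"az": 0,"tx": 0,"ty": 0,"tz": 0,"hand": 1},{"ax": 0,"ay": 0,"az": 0,"tx": 0,"ty": 0,"tz": 0,"hand": 1},{"ax": 0,"ay": 0,"az": 0,"tx": 0,"ty": 0,"tz": 0,"hand": 1}], "force": 40}}

```text
t: 3.0
tcp_pos: [0.5864, 0.0196, 0.0774]
ee_rot: [-1.207, 1.208, -1.212]
wrist_force: [-2.0, 0.5, 8.2]
grip_width: 0.0551
```

>>> {"fn": "play_rows", "kwargs": {"rows": [{"ax": 0,"ay": 0,"az": 0,"tx": 0,"ty": 0,"tz": 40,"hand": 1},{"ax": 0,"ay": 0,"az": 0,"tx": 0,"ty": 0,"tz": 80,"hand": 1},{"ax": 0,"ay": 0,"az": 0,"tx": 0,"ty": 0,"tz": 100,"hand": 1},{"ax": 0,"ay": 0,"az": 0,"tx": 0,"ty": 0,"tz": 100,"hand": 1}]}}

```text
t: 3.4
tcp_pos: [0.5868, 0.0196, 0.1791]
ee_rot: [-1.204, 1.206, -1.214]
wrist_force: [0.3, -0.1, -2.0]
grip_width: 0.0551
```

```bash
python3 -c "
from h import *
st()
im=optics.capture('top'); H=hsv(im); h,s,v=[H[...,i].astype(int) for i in range(3)]
for m,s_,c in comps((h>100)&(h<130)&(s>120)&(v>40),800):
  print(s_,rect('top',m,.012),rect('top',m,.008))
im=optics.capture('scene'); H=hsv(im); h,s,v=[H[...,i].astype(int) for i in range(3)]
cv2.imwrite('pics/s3.png',im[:,:,::-1])
m=(h>100)&(h<130)&(s>120)&(v>40); m[:225]=0; m[265:]=0;m[:,:110]=0;m[:,190:]=0
for m,s_,c in comps(m,200):
  print(s_,rect('scene',m,.012),rect('scene',m,.008))
"
```

```text
t 3.40 tcp [586.8  19.6 179.1] jaw -0.1 y [ 0.006 -0.    -1.   ] q6 -0.08 q1 -0.08 F [ 0.3 -0.1 -2. ] w 55.1
[ 396  250   43   44 1655] (array([ 365.3166 , -342.30328], dtype=float32), np.float32(118.87415), np.float32(117.03583), np.float32(85.1893)) (array([ 365.18298, -343.65353], dtype=float32), np.float32(119.28184), np.float32(117.43726), np.float32(85.18931))
[124 228  47  32 801] (array([ 371.25183, -345.67816], dtype=float32), np.float32(113.6471), np.float32(111.10622), np.float32(175.23698)) (array([ 366.3129 , -343.71768], dtype=float32), np.float32(114.21033), np.float32(111.65683), np.float32(175.23695))
```

View pics/s3.png

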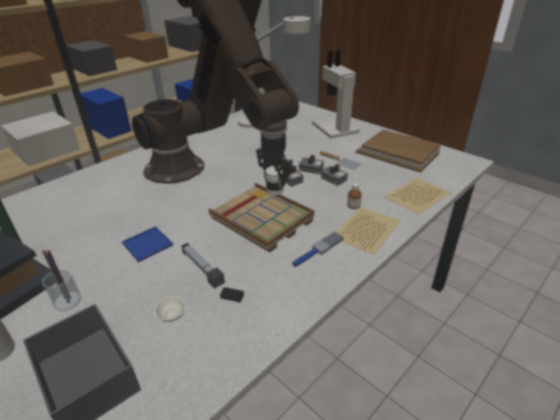

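The jar is held, at about (275,180) in the scene view. Both cameras put the tray centre near (366,-342.5).

>>> {"fn": "play_rows", "kwargs": {"rows": [{"ax": 0,"ay": 0,"az": 0,"tx": -24,"ty": -40,"tz": 0,"hand": 1},{"ax": 0,"ay": 0,"az": 0,"tx": -48,"ty": -79,"tz": 0,"hand": 1},{"ax": 0,"ay": 0,"az": 0,"tx": -72,"ty": -119,"tz": 0,"hand": 1},{"ax": 0,"ay": 0,"az": 0,"tx": -97,"ty": -159,"tz": 0,"hand": 1},{"ax": 0,"ay": 0,"az": 0,"tx": -121,"ty": -199,"tz": 0,"hand": 1},{"ax": 0,"ay": 0,"az": 0,"tx": -145,"ty": -238,"tz": 0,"hand": 1},{"ax": 0,"ay": 0,"az": 0,"tx": -170,"ty": -279,"tz": 0,"hand": 1},{"ax": 0,"ay": 0,"az": 0,"tx": -194,"ty": -318,"tz": 0,"hand": 1},{"ax": 0,"ay": 0,"az": 0,"tx": -220,"ty": -362,"tz": 0,"hand": 1},{"ax": 0,"ay": 0,"az": 0,"tx": -220,"ty": -362,"tz": 0,"hand": 1},{"ax": 0,"ay": 0,"az": 0,"tx": -220,"ty": -362,"tz": 0,"hand": 1}]}}

```text
t: 4.6
tcp_pos: [0.3647, -0.3428, 0.1742]
ee_rot: [-1.207, 1.215, -1.21]
wrist_force: [-0.4, 0.4, -1.7]
grip_width: 0.055
```

>>> {"fn": "play_rows", "kwargs": {"rows": [{"ax": 0,"ay": 0,"az": 0,"tx": 0,"ty": 0,"tz": -40,"hand": 1},{"ax": 0,"ay": 0,"az": 0,"tx": 0,"ty": 0,"tz": -80,"hand": 1},{"ax": 0,"ay": 0,"az": 0,"tx": 0,"ty": 0,"tz": -110,"hand": 1},{"ax": 0,"ay": 0,"az": 0,"tx": 0,"ty": 0,"tz": -120,"hand": 1},{"ax": 0,"ay": 0,"az": 0,"tx": 0,"ty": 0,"tz": -120,"hand": 1}]}}

```text
t: 5.1
tcp_pos: [0.3659, -0.3411, 0.0544]
ee_rot: [-1.209, 1.212, -1.207]
wrist_force: [0.4, -0.3, -2.3]
grip_width: 0.0547
```

```bash
python3 -c "
from h import *
st()
im=optics.capture('top'); a=cv2.resize(im[230:310,370:470][:,:,::-1],None,fx=5,fy=5)
im=optics.capture('scene'); b=cv2.resize(im[190:280,100:200][:,:,::-1],None,fx=4,fy=4)
b=cv2.copyMakeBorder(b,0,a.shape[0]-b.shape[0],0,0,0) ; cv2.imwrite('pics/j1.png',cv2.resize(np.hstack([a,b]),None,fx=.85,fy=.85))"
```

```text
t 5.10 tcp [ 365.9 -341.1   54.4] jaw -0.0 y [-0.002  0.003 -1.   ] q6 -0.88 q1 -0.88 F [ 0.4 -0.3 -2.3] w 54.7
```

View pics/j1.png

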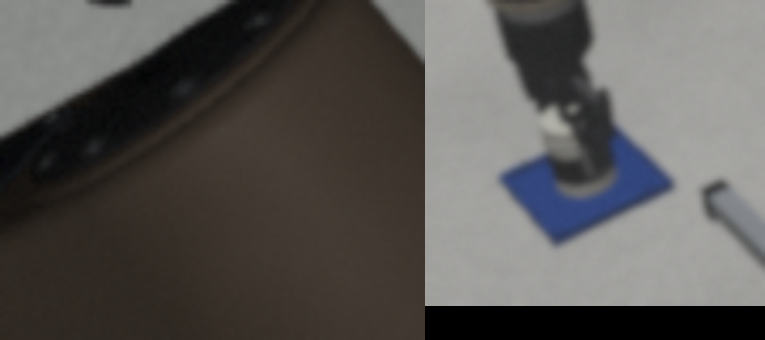

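>>> {"fn": "play_rows", "kwargs": {"rows": [{"ax": 0,"ay": 0,"az": 0,"tx": 0,"ty": -1,"tz": -2,"hand": 1},{"ax": 0,"ay": 0,"az": 0,"tx": 0,"ty": -1,"tz": -3,"hand": 1},{"ax": 0,"ay": 0,"az": 0,"tx": 0,"ty": -1,"tz": -4,"hand": 1}]}}

```text
t: 5.5
tcp_pos: [0.366, -0.3436, 0.0522]
ee_rot: [-1.208, 1.209, -1.212]
wrist_force: [-0.3, -0.1, -1.8]
grip_width: 0.0552
```

>>> {"fn": "play_rows", "kwargs": {"rows": [{"ax": 0,"ay": 0,"az": 0,"tx": 0,"ty": 0,"tz": -1,"hand": 1},{"ax": 0,"ay": 0,"az": 0,"tx": 0,"ty": 0,"tz": -1.5,"hand": 1}]}}

```text
t: 5.7
tcp_pos: [0.3659, -0.3436, 0.0514]
ee_rot: [-1.208, 1.209, -1.212]
wrist_force: [-5.1, 5.2, 25.3]
grip_width: 0.0547
```

Contact. Releasing the jar and lifting.

>>> {"fn": "play_rows", "kwargs": {"rows": [{"ax": 0,"ay": 0,"az": 0,"tx": 0,"ty": 0,"tz": 1,"hand": 1},{"ax": 0,"ay": 0,"az": 0,"tx": 0,"ty": 0,"tz": 1,"hand": 0},{"ax": 0,"ay": 0,"az": 0,"tx": 0,"ty": 0,"tz": 1,"hand": 0},{"ax": 0,"ay": 0,"az": 0,"tx": 0,"ty": 0,"tz": 1,"hand": 0},{"ax": 0,"ay": 0,"az": 0,"tx": 0,"ty": 0,"tz": 1,"hand": 0},{"ax": 0,"ay": 0,"az": 0,"tx": 0,"ty": 0,"tz": 1,"hand": 0},{"ax": 0,"ay": 0,"az": 0,"tx": 0,"ty": 0,"tz": 30,"hand": 0},{"ax": 0,"ay": 0,"az": 0,"tx": 0,"ty": 0,"tz": 75,"hand": 0},{"ax": 0,"ay": 0,"az": 0,"tx": 0,"ty": 0,"tz": 120,"hand": 0},{"ax": 0,"ay": 0,"az": 0,"tx": 0,"ty": 0,"tz": 150,"hand": 0}]}}

```text
t: 6.7
tcp_pos: [0.366, -0.3435, 0.2028]
ee_rot: [-1.209, 1.208, -1.212]
wrist_force: [0.5, -0.1, 0.5]
grip_width: 0.0856
```

>>> {"fn": "play_rows", "kwargs": {"rows": [{"ax": 0,"ay": 0,"az": -14.5,"tx": 25,"ty": 43,"tz": 0,"hand": 0},{"ax": 0,"ay": 0,"az": -14.5,"tx": 50,"ty": 86,"tz": 0,"hand": 0},{"ax": 0,"ay": 0,"az": -14.5,"tx": 75,"ty": 129,"tz": 0,"hand": 0},{"ax": 0,"ay": 0,"az": -14.5,"tx": 100,"ty": 172,"tz": 0,"hand": 0},{"ax": 0,"ay": 0,"az": -14.5,"tx": 125,"ty": 215,"tz": 0,"hand": 0},{"ax": 0,"ay": 0,"az": -14.5,"tx": 150,"ty": 258,"tz": 0,"hand": 0},{"ax": 0,"ay": 0,"az": -14.5,"tx": 164,"ty": 304,"tz": 0,"hand": 0},{"ax": 0,"ay": 0,"az": -14.5,"tx": 154,"ty": 350,"tz": 0,"hand": 0},{"ax": 0,"ay": 0,"az": -14.5,"tx": 154,"ty": 350,"tz": 0,"hand": 0}]}}

```text
t: 7.6
tcp_pos: [0.5187, 0.0112, 0.1998]
ee_rot: [-1.081, 1.392, -1.39]
wrist_force: [0.2, -0.4, -1.1]
grip_width: 0.0856
```

```bash
cat > cases.py <<'E'
from h import *
def cases(im,im2=None):
    H=hsv(im); h,s,v=[H[...,i].astype(int) for i in range(3)]
    gr=(s>18)&(s<70)&(h>90)&(h<120)&(v<110)&(v>35)
    br=((h<12)|(h>175))&(s>80)&(v<90)&(v>20)
    for nm,m,z,a in(('lid',gr,.036,150),('hnd',br,.058,35)):
        m=m.copy(); m[:175]=0; m[270:]=0; m[:,:145]=0; m[:,250:]=0
        for mm,s_,c in comps(m,a):
            r=rect("top",mm,z)
            if r[1]<110: print(nm,c.round(0),r[0].round(1),[round(float(q),1) for q in r[1:]])
E
python3 -c "
from cases import *
st()
im=optics.capture('top'); cv2.imwrite('pics/t4.png',im[:,:,::-1]); cases(im)
im=optics.capture('scene'); cv2.imwrite('pics/s4.png',im[:,:,::-1])
H=hsv(im); h,s,v=[H[...,i].astype(int) for i in range(3)]
m=((h<12)|(h>172))&(s>60)&(v<90)&(v>15); m[:150]=0;m[190:]=0;m[:,:270]=0;m[:,350:]=0
for mm,s_,c in comps(m,8):
  print('scene hnd',s_,c,ray('scene',[c],.050))
"
```

```text
t 7.60 tcp [518.7  11.2 199.8] jaw -14.3 y [-0.001  0.001 -1.   ] q6 0.14 q1 -0.11 F [ 0.2 -0.4 -1.1] w 85.6
lid [172. 207.] [551.  376.1] [86.7, 59.2, 177.8]
lid [171. 247.] [432.1 377.4] [85.8, 61.3, 24.5]
lid [209. 248.] [429.7 259.2] [85.7, 58.7, 167.3]
hnd [169. 200.] [550.4 375.6] [42.5, 14.3, 91.3]
hnd [166. 242.] [433.6 377.9] [43.5, 16.0, 109.8]
hnd [208. 244.] [429.4 259.3] [41.6, 14.3, 76.0]
scene hnd [310 157   3   4  10] [311.  158.5] [[431.77526609 381.88007089]]
scene hnd [287 167   7   5  15] [290.  168.8] [[426.81666808 261.61718085]]
scene hnd [331 167   6   3  11] [333.90909091 168.        ] [[549.58182358 381.47748046]]
```

View pics/t4.png

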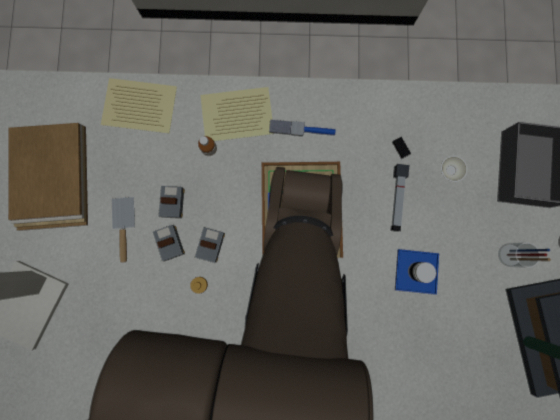

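View pics/s4.png

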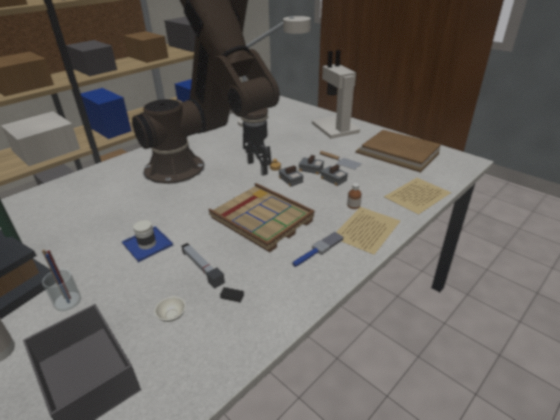

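The jar stands in the tray. The cases are unmoved: case C is at (429.4,259), long axis about 166°.

>>> {"fn": "play_rows", "kwargs": {"rows": [{"ax": 0,"ay": 0,"az": 0.5,"tx": -15,"ty": 42,"tz": 0,"hand": 0},{"ax": 0,"ay": 0,"az": 0.5,"tx": -30,"ty": 84,"tz": 0,"hand": 0},{"ax": 0,"ay": 0,"az": 0.5,"tx": -45,"ty": 126,"tz": -20,"hand": 0},{"ax": 0,"ay": 0,"az": 0.5,"tx": -60,"ty": 168,"tz": -40,"hand": 0},{"ax": 0,"ay": 0,"az": 0.5,"tx": -76,"ty": 210,"tz": -60,"hand": 0},{"ax": 0,"ay": 0,"az": 0.5,"tx": -91,"ty": 252,"tz": -80,"hand": 0},{"ax": 0,"ay": 0,"az": 0.5,"tx": -91,"ty": 252,"tz": -90,"hand": 0},{"ax": 0,"ay": 0,"az": 0.5,"tx": -91,"ty": 252,"tz": -90,"hand": 0},{"ax": 0,"ay": 0,"az": 0.5,"tx": -91,"ty": 252,"tz": -90,"hand": 0}]}}

```text
t: 8.6
tcp_pos: [0.4297, 0.2574, 0.1103]
ee_rot: [-1.082, 1.389, -1.39]
wrist_force: [0.4, -0.7, 0.9]
grip_width: 0.0853
```

```bash
python3 -c "
from h import *
st()
im=optics.capture('scene'); b=cv2.resize(im[110:210,240:360][:,:,::-1],None,fx=6,fy=6)
cv2.imwrite('pics/s5.png',b)
im=optics.capture('top'); b=cv2.resize(im[180:280,140:260][:,:,::-1],None,fx=4,fy=4)
cv2.imwrite('pics/t5.png',b)"
```

```text
t 8.60 tcp [429.7 257.4 110.3] jaw -14.2 y [ 0. -0. -1.] q6 0.66 q1 0.41 F [ 0.4 -0.7  0.9] w 85.3
```

View pics/s5.png

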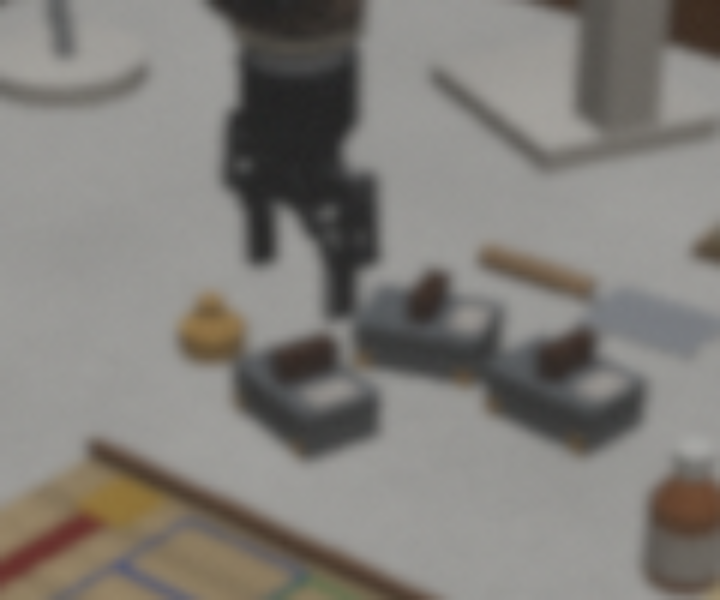

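>>> {"fn": "play_rows", "kwargs": {"rows": [{"ax": 0,"ay": 0,"az": 0.5,"tx": 0,"ty": 1,"tz": 0,"hand": 0.5},{"ax": 0,"ay": 0,"az": 0.5,"tx": 0,"ty": 1,"tz": 0,"hand": 0.5},{"ax": 0,"ay": 0,"az": 0.5,"tx": 0,"ty": 1,"tz": -15,"hand": 0.5},{"ax": 0,"ay": 0,"az": 0.5,"tx": 0,"ty": 1,"tz": -30,"hand": 0.5},{"ax": 0,"ay": 0,"az": 0.5,"tx": 0,"ty": 1,"tz": -40,"hand": 0.5},{"ax": 0,"ay": 0,"az": 0.5,"tx": 0,"ty": 1,"tz": -44,"hand": 0.5},{"ax": 0,"ay": 0,"az": 0.5,"tx": 0,"ty": 1,"tz": -44,"hand": 0.5}]}}

```text
t: 9.4
tcp_pos: [0.4288, 0.2595, 0.0658]
ee_rot: [-1.088, 1.382, -1.382]
wrist_force: [-0.4, 0.1, 0.1]
grip_width: 0.0425
```

```bash
python3 -c "
from h import *
st()
im=optics.capture('scene'); b=cv2.resize(im[110:210,240:360][:,:,::-1],None,fx=6,fy=6)
cv2.imwrite('pics/s6.png',b)"
```

```text
t 9.40 tcp [428.8 259.5  65.8] jaw -13.6 y [-0.001 -0.    -1.   ] q6 0.65 q1 0.41 F [-0.4  0.1  0.1] w 42.5
```

View pics/s6.png

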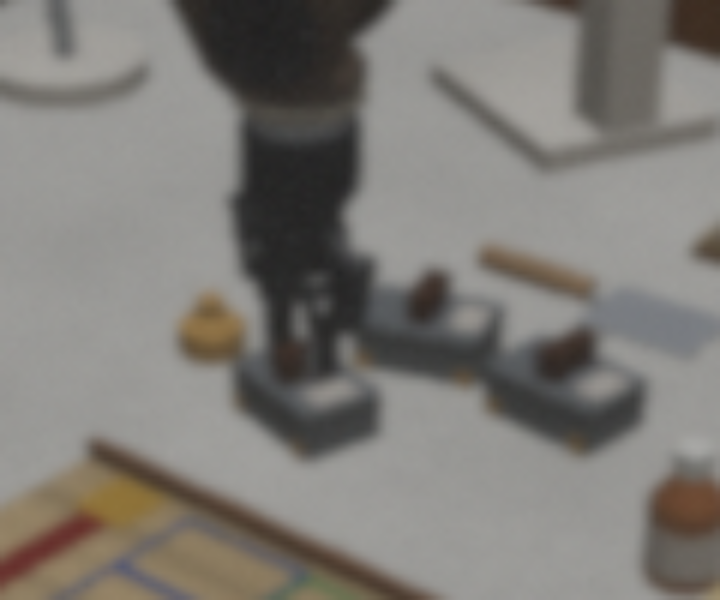

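Fingers straddle the handle. Closing.

>>> {"fn": "play_rows", "kwargs": {"rows": [{"ax": 0,"ay": 0,"az": 0,"tx": 0,"ty": 0,"tz": 0,"hand": 1},{"ax": 0,"ay": 0,"az": 0,"tx": 0,"ty": 0,"tz": 0,"hand": 1},{"ax": 0,"ay": 0,"az": 0,"tx": 0,"ty": 0,"tz": 0,"hand": 1},{"ax": 0,"ay": 0,"az": 0,"tx": 0,"ty": 0,"tz": 0,"hand": 1},{"ax": 0,"ay": 0,"az": 0,"tx": 0,"ty": 0,"tz": 0,"hand": 1},{"ax": 0,"ay": 0,"az": 0,"tx": 0,"ty": 0,"tz": 0,"hand": 1}], "force": 60}}

```text
t: 10.05
tcp_pos: [0.4291, 0.2598, 0.0668]
ee_rot: [-1.086, 1.381, -1.382]
wrist_force: [-0.7, -0.0, 6.5]
grip_width: 0.0168
```

>>> {"fn": "play_rows", "kwargs": {"rows": [{"ax": 0,"ay": 0,"az": 0,"tx": 0,"ty": 0,"tz": 10,"hand": 1},{"ax": 0,"ay": 0,"az": 0,"tx": 0,"ty": 0,"tz": 40,"hand": 1},{"ax": 0,"ay": 0,"az": 0,"tx": 0,"ty": 0,"tz": 80,"hand": 1},{"ax": 0,"ay": 0,"az": 0,"tx": 0,"ty": 0,"tz": 110,"hand": 1},{"ax": 0,"ay": 0,"az": 0,"tx": 0,"ty": 0,"tz": 110,"hand": 1}]}}

```text
t: 10.55
tcp_pos: [0.4298, 0.2602, 0.1801]
ee_rot: [-1.081, 1.379, -1.382]
wrist_force: [0.3, 0.1, -1.6]
grip_width: 0.0164
```

```bash
python3 -c "
from h import *
st()
im=optics.capture('scene'); b=cv2.resize(im[90:210,240:360][:,:,::-1],None,fx=5,fy=5)
cv2.imwrite('pics/s7.png',b)"
```

```text
t 10.55 tcp [429.8 260.2 180.1] jaw -13.6 y [ 0.006  0.003 -1.   ] q6 0.65 q1 0.41 F [ 0.3  0.1 -1.6] w 16.4
```

View pics/s7.png

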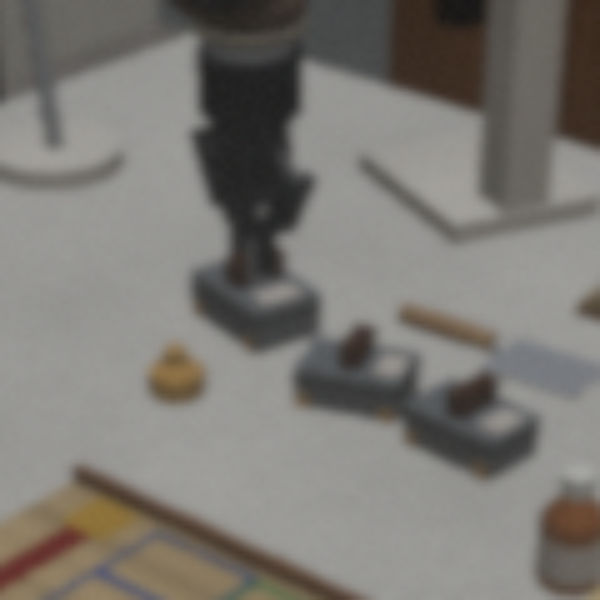

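>>> {"fn": "play_rows", "kwargs": {"rows": [{"ax": 0,"ay": 0,"az": -8,"tx": 22,"ty": -34,"tz": 0,"hand": 1},{"ax": 0,"ay": 0,"az": -16,"tx": 43,"ty": -68,"tz": 0,"hand": 1},{"ax": 0,"ay": 0,"az": -24,"tx": 65,"ty": -102,"tz": 0,"hand": 1},{"ax": 0,"ay": 0,"az": -32,"tx": 86,"ty": -136,"tz": 0,"hand": 1},{"ax": 0,"ay": 0,"az": -40,"tx": 108,"ty": -171,"tz": 0,"hand": 1},{"ax": 0,"ay": 0,"az": -48,"tx": 129,"ty": -205,"tz": 0,"hand": 1},{"ax": 0,"ay": 0,"az": -56,"tx": 151,"ty": -239,"tz": 0,"hand": 1},{"ax": 0,"ay": 0,"az": -64,"tx": 172,"ty": -273,"tz": 0,"hand": 1},{"ax": 0,"ay": 0,"az": -72,"tx": 193.5,"ty": -307,"tz": 0,"hand": 1},{"ax": 0,"ay": 0,"az": -74.5,"tx": 193.5,"ty": -307,"tz": 0,"hand": 1},{"ax": 0,"ay": 0,"az": -74.5,"tx": 193.5,"ty": -307,"tz": -20,"hand": 1},{"ax": 0,"ay": 0,"az": -74.5,"tx": 193.5,"ty": -307,"tz": -40,"hand": 1}]}}

```text
t: 11.8
tcp_pos: [0.6218, -0.0477, 0.1344]
ee_rot: [-0.037, 2.206, -2.206]
wrist_force: [-0.8, -0.3, -2.7]
grip_width: 0.0167
```

>>> {"fn": "play_rows", "kwargs": {"rows": [{"ax": 0,"ay": 0,"az": 0,"tx": 0,"ty": 0,"tz": -20,"hand": 1},{"ax": 0,"ay": 0,"az": 0,"tx": 0,"ty": 0,"tz": -34,"hand": 1},{"ax": 0,"ay": 0,"az": 0,"tx": 0,"ty": 0,"tz": -34,"hand": 1},{"ax": 0,"ay": 0,"az": 0,"tx": 0,"ty": 0,"tz": -34,"hand": 1}]}}

```text
t: 12.2
tcp_pos: [0.6223, -0.0473, 0.1019]
ee_rot: [-0.037, 2.205, -2.205]
wrist_force: [1.2, 0.3, -2.1]
grip_width: 0.0165
```

```bash
python3 -c "
from h import *
st()
im=optics.capture('scene'); b=cv2.resize(im[140:260,200:330][:,:,::-1],None,fx=5,fy=5)
cv2.imwrite('pics/s8.png',b)
im=optics.capture('top'); b=cv2.resize(im[150:270,250:350][:,:,::-1],None,fx=5,fy=5)
cv2.imwrite('pics/t8.png',b)"
```

```text
t 12.20 tcp [622.3 -47.3 101.9] jaw -88.1 y [-0.001  0.    -1.   ] q6 1.36 q1 -0.18 F [ 1.2  0.3 -2.1] w 16.5
```

View pics/s8.png

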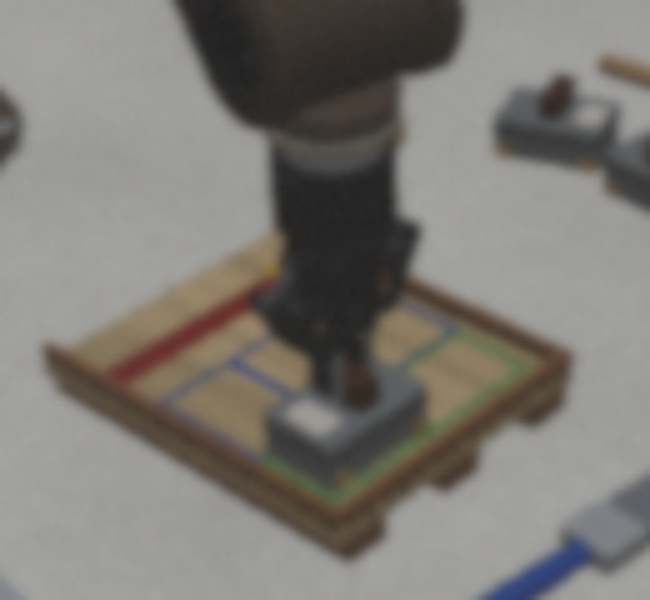

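View pics/t8.png

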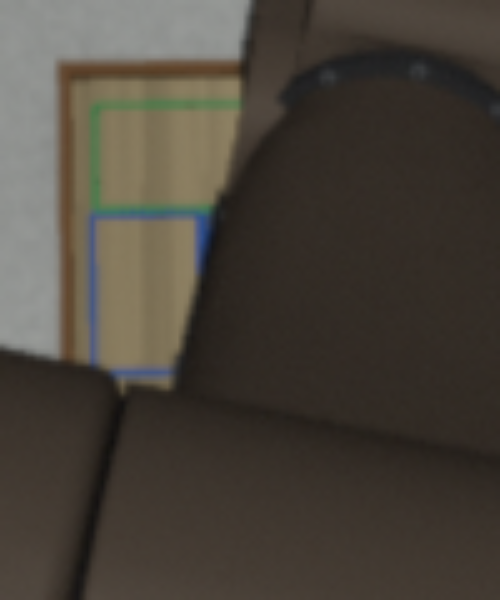

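>>> {"fn": "play_rows", "kwargs": {"rows": [{"ax": 0,"ay": 0,"az": 0,"tx": 0,"ty": 0,"tz": -2,"hand": 1},{"ax": 0,"ay": 0,"az": 0,"tx": 0,"ty": 0,"tz": -3.5,"hand": 1},{"ax": 0,"ay": 0,"az": 0,"tx": 0,"ty": 0,"tz": -3.5,"hand": 1},{"ax": 0,"ay": 0,"az": 0,"tx": 0,"ty": 0,"tz": -3.5,"hand": 1}]}}

```text
t: 12.7
tcp_pos: [0.6223, -0.0474, 0.0987]
ee_rot: [-0.036, 2.204, -2.205]
wrist_force: [0.2, 0.4, -1.8]
grip_width: 0.0164
```

```bash
python3 -c "
from h import *
st()
im=optics.capture('scene'); b=cv2.resize(im[170:260,200:320][:,:,::-1],None,fx=6,fy=6)
cv2.imwrite('pics/s9.png',b)"
```

```text
t 12.70 tcp [622.3 -47.4  98.7] jaw -88.1 y [ 0. -0. -1.] q6 1.36 q1 -0.18 F [ 0.2  0.4 -1.8] w 16.4
```

View pics/s9.png

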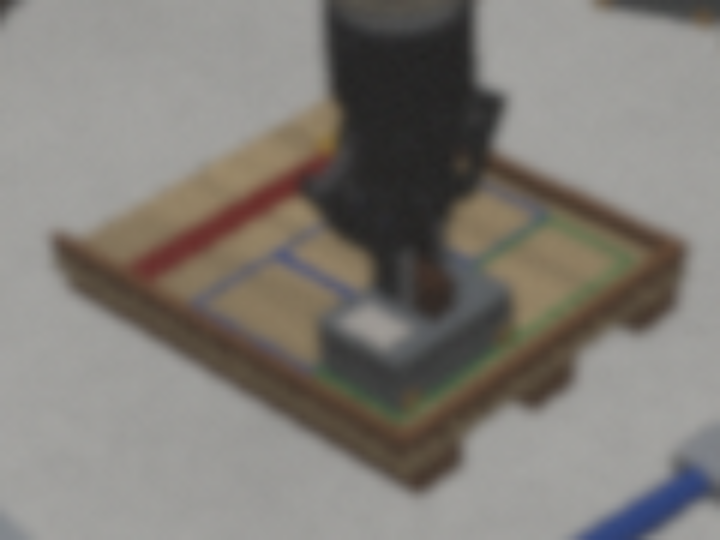

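>>> {"fn": "play_rows", "kwargs": {"rows": [{"ax": 0,"ay": 0,"az": 0,"tx": 0.5,"ty": 0.5,"tz": -1,"hand": 1},{"ax": 0,"ay": 0,"az": 0,"tx": 0.5,"ty": 0.5,"tz": -1.5,"hand": 1},{"ax": 0,"ay": 0,"az": 0,"tx": 0.5,"ty": 0.5,"tz": -1.5,"hand": 1}]}}

```text
t: 13.05
tcp_pos: [0.6228, -0.0468, 0.0969]
ee_rot: [-0.037, 2.205, -2.205]
wrist_force: [0.2, -0.3, -2.3]
grip_width: 0.0165
```

>>> {"fn": "play_rows", "kwargs": {"rows": [{"ax": 0,"ay": 0,"az": 0,"tx": 0,"ty": 0,"tz": -1,"hand": 1},{"ax": 0,"ay": 0,"az": 0,"tx": 0,"ty": 0,"tz": -1,"hand": 1}]}}

```text
t: 13.25
tcp_pos: [0.6228, -0.0468, 0.0968]
ee_rot: [-0.036, 2.204, -2.205]
wrist_force: [-2.8, 0.5, 6.7]
grip_width: 0.0165
```

Contact. Releasing.

>>> {"fn": "play_rows", "kwargs": {"rows": [{"ax": 0,"ay": 0,"az": 0,"tx": 0,"ty": 0,"tz": 0,"hand": 0.5},{"ax": 0,"ay": 0,"az": 0,"tx": 0,"ty": 0,"tz": 0,"hand": 0.5},{"ax": 0,"ay": 0,"az": 0,"tx": 0,"ty": 0,"tz": 0,"hand": 0.5},{"ax": 0,"ay": 0,"az": 0,"tx": 0,"ty": 0,"tz": 0,"hand": 0.5},{"ax": 0,"ay": 0,"az": 0,"tx": 0,"ty": 0,"tz": 30,"hand": 0.5},{"ax": 0,"ay": 0,"az": 0,"tx": 0,"ty": 0,"tz": 70,"hand": 0.5},{"ax": 0,"ay": 0,"az": 0,"tx": 0,"ty": 0,"tz": 110,"hand": 0.5}]}}

```text
t: 13.95
tcp_pos: [0.6226, -0.0469, 0.207]
ee_rot: [-0.038, 2.205, -2.205]
wrist_force: [0.6, -1.0, -0.1]
grip_width: 0.0429
```

>>> {"fn": "play_rows", "kwargs": {"rows": [{"ax": 0,"ay": 0,"az": 8,"tx": -7,"ty": 42,"tz": 0,"hand": 0.5},{"ax": 0,"ay": 0,"az": 16,"tx": -14,"ty": 85,"tz": 0,"hand": 0.5},{"ax": 0,"ay": 0,"az": 24,"tx": -22,"ty": 127,"tz": 0,"hand": 0.5},{"ax": 0,"ay": 0,"az": 32,"tx": -29,"ty": 169,"tz": 0,"hand": 0.5},{"ax": 0,"ay": 0,"az": 40,"tx": -36,"ty": 211,"tz": 0,"hand": 0.5},{"ax": 0,"ay": 0,"az": 48,"tx": -43,"ty": 254,"tz": 0,"hand": 0.5}]}}

```text
t: 14.55
tcp_pos: [0.5793, 0.2087, 0.2061]
ee_rot: [-0.796, 1.699, -1.7]
wrist_force: [1.4, -0.3, -0.1]
grip_width: 0.0426
```

```bash
python3 -c "
from cases import *
st()
im=optics.capture('top'); cv2.imwrite('pics/t10.png',im[:,:,::-1]); cases(im)
im=optics.capture('scene'); cv2.imwrite('pics/s10.png',im[:,:,::-1])
"
```

```text
t 14.55 tcp [579.3 208.7 206.1] jaw -39.8 y [ 0. -0. -1.] q6 0.93 q1 0.24 F [ 1.4 -0.3 -0.1] w 42.6
```

View pics/t10.png

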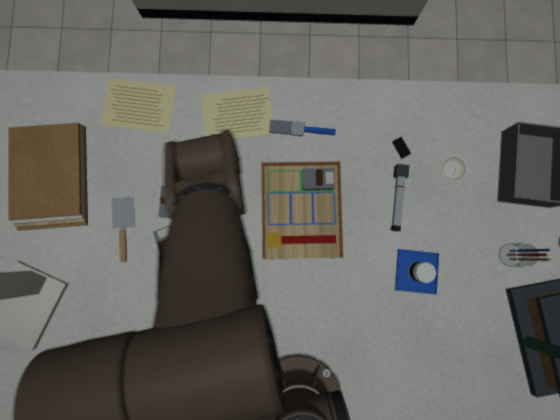

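View pics/s10.png

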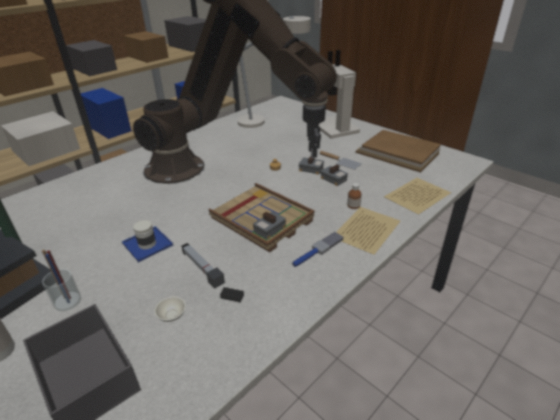

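```bash
python3 - <<'E'
from h import *
im=cv2.imread('pics/t10.png')[:,:,::-1].copy()
H=hsv(im); h,s,v=[H[...,i].astype(int) for i in range(3)]
U=np.array([.99942,.03403]);V=np.array([-.03403,.99942])
for nm,m,z,a in(('lid',(s>10)&(s<75)&(h>85)&(h<125)&(v<115)&(v>30),.066,60),('hnd',((h<12)|(h>175))&(s>80)&(v<70)&(v>15),.088,25)):
    m=m.copy(); m[:164]=0;m[200:]=0;m[:,:268]=0;m[:,:295]=0;m[:,338:]=0
    for mm,s_,c in comps(m,a):
        r=rect('top',mm,z); print(nm,s_,r,'slab u,v',r[0]@U,r[0]@V)
m=(s<30)&(v>105); m[:255]=0;m[290:]=0;m[:,:408]=0;m[:,442:]=0
for mm,s_,c in comps(m,80): print('jar',s_,ray('top',[c],.079))
cv2.imwrite('pics/t10b.png',cv2.convertScaleAbs(cv2.resize(im[150:270,250:350][:,:,::-1],None,fx=6,fy=5,interpolation=2),alpha=1.5))
E
```

```text
lid [303 168  31  21 377] (array([623.3147 , -46.64862], dtype=float32), np.float32(85.70029), np.float32(57.77801), np.float32(91.34532)) slab u,v 621.3657221820068 -67.8329635534668
hnd [317 170   6  15  58] (array([621.87305 , -48.568745], dtype=float32), np.float32(39.75298), np.float32(13.937062), np.float32(0.67198277)) slab u,v 619.8595661270523 -69.70291457267761
jar [438 255   4  35 121] [[ 362.47619048 -382.56395838]]
jar [416 263  20  20 303] [[ 365.02678858 -342.71015766]]
```

View pics/t10b.png

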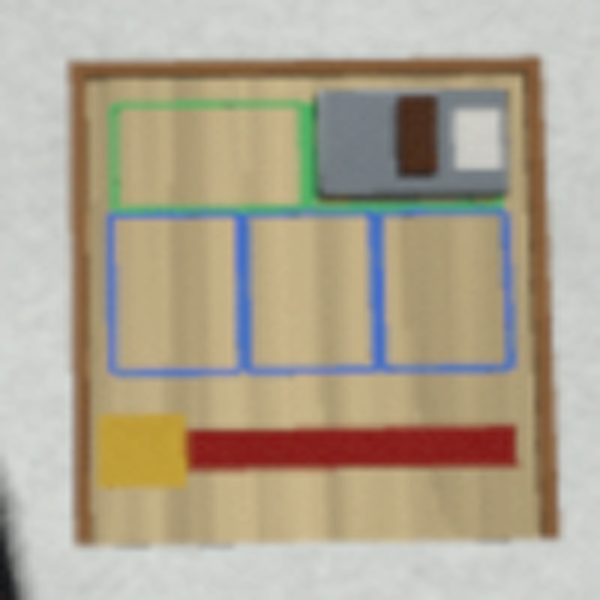

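The first case lies square in its outline: measured (621.4,-67.8) against (620.9,-68.1) in slab-aligned axes. The jar is 1 mm from the tray centre. Going on to case A.

>>> {"fn": "play_rows", "kwargs": {"rows": [{"ax": 0,"ay": 0,"az": 8,"tx": -7,"ty": 42,"tz": 0,"hand": 0.5},{"ax": 0,"ay": 0,"az": 16,"tx": -14,"ty": 85,"tz": 0,"hand": 0.5},{"ax": 0,"ay": 0,"az": 24,"tx": -22,"ty": 127,"tz": -20,"hand": 0.5},{"ax": 0,"ay": 0,"az": 32,"tx": -29,"ty": 169,"tz": -50,"hand": 0.5},{"ax": 0,"ay": 0,"az": 37,"tx": -29,"ty": 169,"tz": -90,"hand": 0.5},{"ax": 0,"ay": 0,"az": 37,"tx": -29,"ty": 169,"tz": -97,"hand": 0.5},{"ax": 0,"ay": 0,"az": 37,"tx": -29,"ty": 169,"tz": -97,"hand": 0.5}]}}

```text
t: 15.35
tcp_pos: [0.5508, 0.3753, 0.1082]
ee_rot: [-1.184, 1.252, -1.252]
wrist_force: [0.2, -0.8, 0.4]
grip_width: 0.0425
```

```bash
python3 -c "
from cases import *
st()
im=optics.capture('scene'); cv2.imwrite('pics/s11.png',cv2.resize(im[110:210,260:380][:,:,::-1],None,fx=6,fy=6))
im=optics.capture('top'); cv2.imwrite('pics/t11.png',cv2.resize(im[170:280,130:260][:,:,::-1],None,fx=4,fy=4)); cases(im)
"
```

```text
t 15.35 tcp [550.8 375.3 108.2] jaw -3.3 y [-0.002 -0.001 -1.   ] q6 0.56 q1 0.50 F [ 0.2 -0.8  0.4] w 42.5
lid [178. 203.] [550.9 357.3] [84.5, 28.7, 3.1]
```

View pics/s11.png

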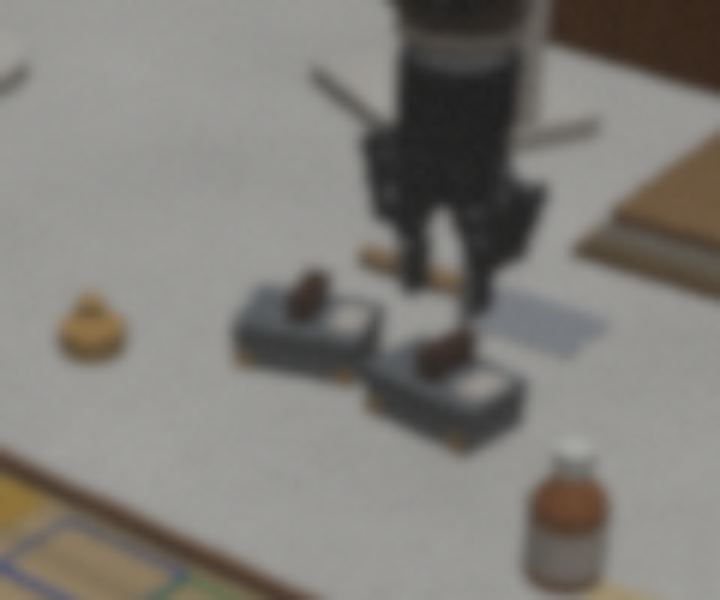

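Aligned. Descending to z≈66 and closing.

>>> {"fn": "play_rows", "kwargs": {"rows": [{"ax": 0,"ay": 0,"az": 0,"tx": 0,"ty": 0,"tz": -20,"hand": 0.5},{"ax": 0,"ay": 0,"az": 0,"tx": 0,"ty": 0,"tz": -38,"hand": 0.5},{"ax": 0,"ay": 0,"az": 0,"tx": 0,"ty": 0,"tz": -43,"hand": 0.5},{"ax": 0,"ay": 0,"az": 0,"tx": 0,"ty": 0,"tz": -43,"hand": 0.5},{"ax": 0,"ay": 0,"az": 0,"tx": 0,"ty": 0,"tz": -43,"hand": 1},{"ax": 0,"ay": 0,"az": 0,"tx": 0,"ty": 0,"tz": -43,"hand": 1},{"ax": 0,"ay": 0,"az": 0,"tx": 0,"ty": 0,"tz": -43,"hand": 1},{"ax": 0,"ay": 0,"az": 0,"tx": 0,"ty": 0,"tz": -43,"hand": 1},{"ax": 0,"ay": 0,"az": 0,"tx": 0,"ty": 0,"tz": -43,"hand": 1},{"ax": 0,"ay": 0,"az": 0,"tx": 0,"ty": 0,"tz": -43,"hand": 1}], "force": 60}}

```text
t: 16.45
tcp_pos: [0.5516, 0.3763, 0.0678]
ee_rot: [-1.18, 1.248, -1.249]
wrist_force: [-0.6, -1.0, 6.8]
grip_width: 0.0164
```

>>> {"fn": "play_rows", "kwargs": {"rows": [{"ax": 0,"ay": 0,"az": 0,"tx": 0,"ty": 0,"tz": 10,"hand": 1},{"ax": 0,"ay": 0,"az": 0,"tx": 0,"ty": 0,"tz": 40,"hand": 1},{"ax": 0,"ay": 0,"az": 0,"tx": 0,"ty": 0,"tz": 80,"hand": 1},{"ax": 0,"ay": 0,"az": 0,"tx": 0,"ty": 0,"tz": 110,"hand": 1},{"ax": 0,"ay": 0,"az": 0,"tx": 0,"ty": 0,"tz": 110,"hand": 1}]}}

```text
t: 16.95
tcp_pos: [0.552, 0.3769, 0.1815]
ee_rot: [-1.175, 1.246, -1.249]
wrist_force: [-0.5, -0.8, -2.0]
grip_width: 0.0164
```

```bash
python3 -c "
from cases import *
st()
im=optics.capture('scene'); cv2.imwrite('pics/s12.png',cv2.resize(im[90:210,260:380][:,:,::-1],None,fx=5,fy=5))
"
```

```text
t 16.95 tcp [552.  376.9 181.5] jaw -3.1 y [ 0.007  0.004 -1.   ] q6 0.55 q1 0.50 F [-0.5 -0.8 -2. ] w 16.4
```

View pics/s12.png

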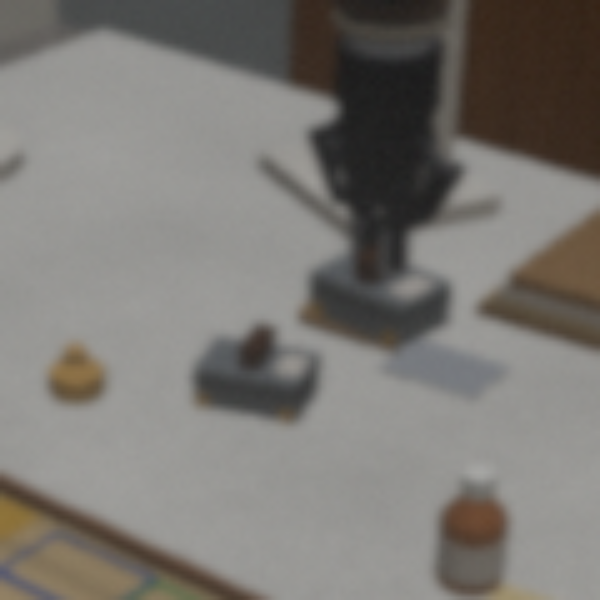

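>>> {"fn": "play_rows", "kwargs": {"rows": [{"ax": 0,"ay": 0,"az": -8,"tx": 6,"ty": -30,"tz": 0,"hand": 1},{"ax": 0,"ay": 0,"az": -16,"tx": 12,"ty": -60,"tz": 0,"hand": 1},{"ax": 0,"ay": 0,"az": -24,"tx": 19,"ty": -90,"tz": 0,"hand": 1},{"ax": 0,"ay": 0,"az": -32,"tx": 25,"ty": -120,"tz": 0,"hand": 1},{"ax": 0,"ay": 0,"az": -40,"tx": 31,"ty": -150,"tz": 0,"hand": 1},{"ax": 0,"ay": 0,"az": -48,"tx": 37,"ty": -180,"tz": 0,"hand": 1},{"ax": 0,"ay": 0,"az": -56,"tx": 44,"ty": -210,"tz": 0,"hand": 1},{"ax": 0,"ay": 0,"az": -64,"tx": 50,"ty": -240,"tz": 0,"hand": 1},{"ax": 0,"ay": 0,"az": -72,"tx": 56,"ty": -270,"tz": 0,"hand": 1},{"ax": 0,"ay": 0,"az": -80,"tx": 62,"ty": -300,"tz": 0,"hand": 1},{"ax": 0,"ay": 0,"az": -85,"tx": 68,"ty": -327,"tz": 0,"hand": 1},{"ax": 0,"ay": 0,"az": -85,"tx": 68,"ty": -327,"tz": 0,"hand": 1}]}}

```text
t: 18.2
tcp_pos: [0.6188, 0.0462, 0.1748]
ee_rot: [-0.033, 2.208, -2.209]
wrist_force: [0.6, 0.2, -1.9]
grip_width: 0.0166
```

>>> {"fn": "play_rows", "kwargs": {"rows": [{"ax": 0,"ay": 0,"az": 0,"tx": 0,"ty": 0,"tz": -35,"hand": 1},{"ax": 0,"ay": 0,"az": 0,"tx": 0,"ty": 0,"tz": -65,"hand": 1},{"ax": 0,"ay": 0,"az": 0,"tx": 0,"ty": 0,"tz": -73,"hand": 1},{"ax": 0,"ay": 0,"az": 0,"tx": 0,"ty": 0,"tz": -73,"hand": 1},{"ax": 0,"ay": 0,"az": 0,"tx": 0,"ty": 0,"tz": -73,"hand": 1}]}}

```text
t: 18.7
tcp_pos: [0.6192, 0.0495, 0.1039]
ee_rot: [-0.036, 2.204, -2.204]
wrist_force: [-0.1, -0.2, -2.9]
grip_width: 0.0169
```

```bash
python3 -c "
from cases import *
st()
im=optics.capture('scene'); cv2.imwrite('pics/s13.png',cv2.resize(im[160:260,200:330][:,:,::-1],None,fx=6,fy=6))
"
```

```text
t 18.70 tcp [619.2  49.5 103.9] jaw -88.1 y [ 0.001 -0.    -1.   ] q6 1.51 q1 -0.03 F [-0.1 -0.2 -2.9] w 16.9
```

View pics/s13.png

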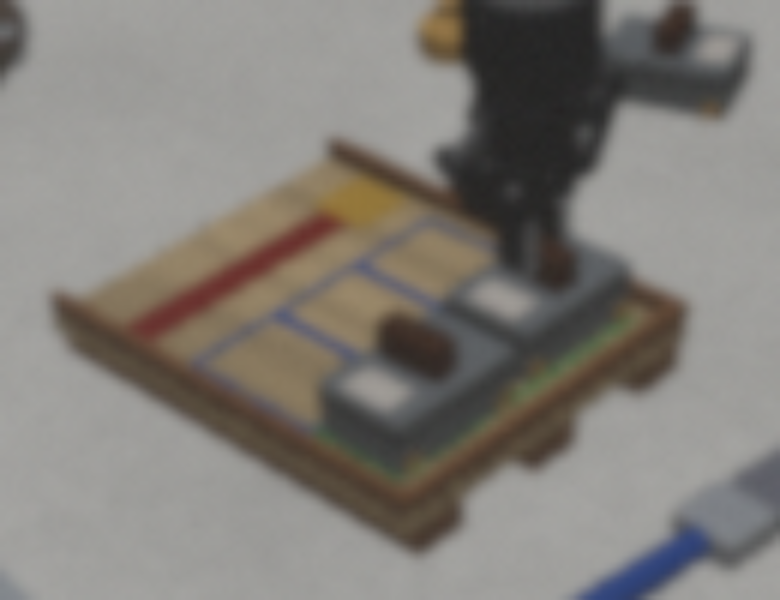

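>>> {"fn": "play_rows", "kwargs": {"rows": [{"ax": 0,"ay": 0,"az": 0,"tx": 0.3,"ty": -0.5,"tz": -3,"hand": 1},{"ax": 0,"ay": 0,"az": 0,"tx": 0.3,"ty": -0.5,"tz": -5,"hand": 1},{"ax": 0,"ay": 0,"az": 0,"tx": 0.3,"ty": -0.5,"tz": -6.5,"hand": 1},{"ax": 0,"ay": 0,"az": 0,"tx": 0.3,"ty": -0.5,"tz": -6.5,"hand": 1}]}}

```text
t: 19.15
tcp_pos: [0.6193, 0.0486, 0.0978]
ee_rot: [-0.036, 2.204, -2.204]
wrist_force: [-3.1, 0.0, 8.2]
grip_width: 0.0166
```

Contact. Releasing and lifting.

>>> {"fn": "play_rows", "kwargs": {"rows": [{"ax": 0,"ay": 0,"az": 0,"tx": 0,"ty": 0,"tz": 0,"hand": 0.5},{"ax": 0,"ay": 0,"az": 0,"tx": 0,"ty": 0,"tz": 0,"hand": 0.5},{"ax": 0,"ay": 0,"az": 0,"tx": 0,"ty": 0,"tz": 0,"hand": 0.5},{"ax": 0,"ay": 0,"az": 0,"tx": 0,"ty": 0,"tz": 0,"hand": 0.5},{"ax": 0,"ay": 0,"az": 0,"tx": 0,"ty": 0,"tz": 30,"hand": 0.5},{"ax": 0,"ay": 0,"az": 0,"tx": 0,"ty": 0,"tz": 70,"hand": 0.5},{"ax": 0,"ay": 0,"az": 0,"tx": 0,"ty": 0,"tz": 108,"hand": 0.5},{"ax": 0,"ay": 0,"az": 0,"tx": 0,"ty": 0,"tz": 108,"hand": 0.5}]}}

```text
t: 19.95
tcp_pos: [0.6208, 0.0487, 0.2096]
ee_rot: [-0.028, 2.2, -2.201]
wrist_force: [0.8, 0.3, -0.5]
grip_width: 0.0426
```

```bash
python3 -c "
from cases import *
st()
im=optics.capture('top'); cv2.imwrite('pics/t14.png',im[:,:,::-1]); cases(im)
im=optics.capture('scene'); cv2.imwrite('pics/s14.png',im[:,:,::-1])
"
```

```text
t 19.95 tcp [620.8  48.7 209.6] jaw -88.1 y [ 0.008 -0.    -1.   ] q6 1.51 q1 -0.03 F [ 0.8  0.3 -0.5] w 42.6
lid [182. 236.] [464.4 347.1] [85.9, 58.3, 21.9]
hnd [176. 231.] [464.6 348. ] [42.0, 15.9, 112.0]
```

View pics/t14.png

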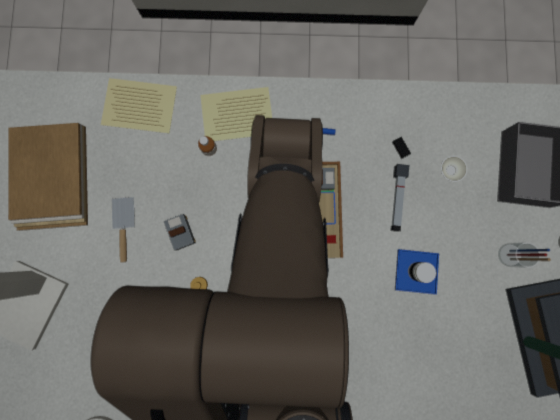

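View pics/s14.png

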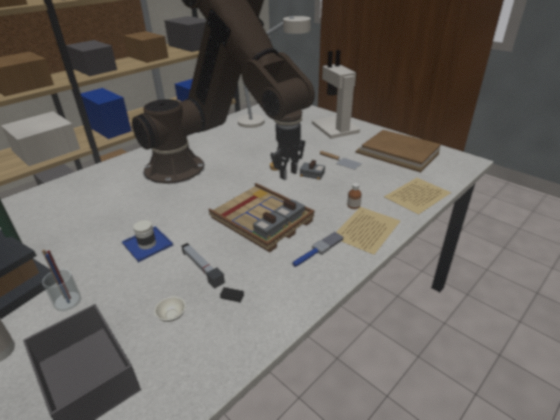

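Case B has been knocked aside and now lies at (464.5,347.5), yaw 22°. I'll use the new pose.

>>> {"fn": "play_rows", "kwargs": {"rows": [{"ax": 0,"ay": 0,"az": 8.5,"tx": -13,"ty": 25,"tz": 0,"hand": 0.5},{"ax": 0,"ay": 0,"az": 17,"tx": -26,"ty": 50,"tz": 0,"hand": 0.5},{"ax": 0,"ay": 0,"az": 25.5,"tx": -39,"ty": 75,"tz": 0,"hand": 0.5},{"ax": 0,"ay": 0,"az": 34,"tx": -52,"ty": 100,"tz": 0,"hand": 0.5},{"ax": 0,"ay": 0,"az": 42.5,"tx": -65,"ty": 125,"tz": 0,"hand": 0.5},{"ax": 0,"ay": 0,"az": 51,"tx": -78,"ty": 150,"tz": 0,"hand": 0.5},{"ax": 0,"ay": 0,"az": 59.5,"tx": -91,"ty": 175,"tz": 0,"hand": 0.5},{"ax": 0,"ay": 0,"az": 68,"tx": -104,"ty": 200,"tz": 0,"hand": 0.5},{"ax": 0,"ay": 0,"az": 76.5,"tx": -117,"ty": 225,"tz": 0,"hand": 0.5},{"ax": 0,"ay": 0,"az": 85,"tx": -130,"ty": 250,"tz": 0,"hand": 0.5},{"ax": 0,"ay": 0,"az": 93.5,"tx": -143,"ty": 275,"tz": -20,"hand": 0.5},{"ax": 0,"ay": 0,"az": 102,"tx": -155,"ty": 299,"tz": -50,"hand": 0.5}]}}

```text
t: 21.25
tcp_pos: [0.4635, 0.3487, 0.1537]
ee_rot: [-1.316, 1.023, -1.024]
wrist_force: [0.4, -0.0, -0.7]
grip_width: 0.0425
```

>>> {"fn": "play_rows", "kwargs": {"rows": [{"ax": 0,"ay": 0,"az": 8,"tx": 0,"ty": 0,"tz": -30,"hand": 0.5},{"ax": 0,"ay": 0,"az": 8,"tx": 0,"ty": 0,"tz": -46,"hand": 0.5},{"ax": 0,"ay": 0,"az": 8,"tx": 0,"ty": 0,"tz": -46,"hand": 0.5}]}}

```text
t: 21.55
tcp_pos: [0.4625, 0.347, 0.105]
ee_rot: [-1.372, 0.926, -0.922]
wrist_force: [-0.2, -0.3, 1.0]
grip_width: 0.0424
```

```bash
python3 -c "
from cases import *
st()
im=optics.capture('scene'); cv2.imwrite('pics/s15.png',cv2.resize(im[110:210,240:360][:,:,::-1],None,fx=6,fy=6))
im=optics.capture('top'); cv2.imwrite('pics/t15.png',cv2.convertScaleAbs(cv2.resize(im[150:270,250:350][:,:,::-1],None,fx=6,fy=5),alpha=1.5))
"
```

```text
t 21.55 tcp [462.5 347.  105. ] jaw 21.9 y [-0.005 -0.003 -1.   ] q6 0.15 q1 0.53 F [-0.2 -0.3  1. ] w 42.4
```

View pics/s15.png

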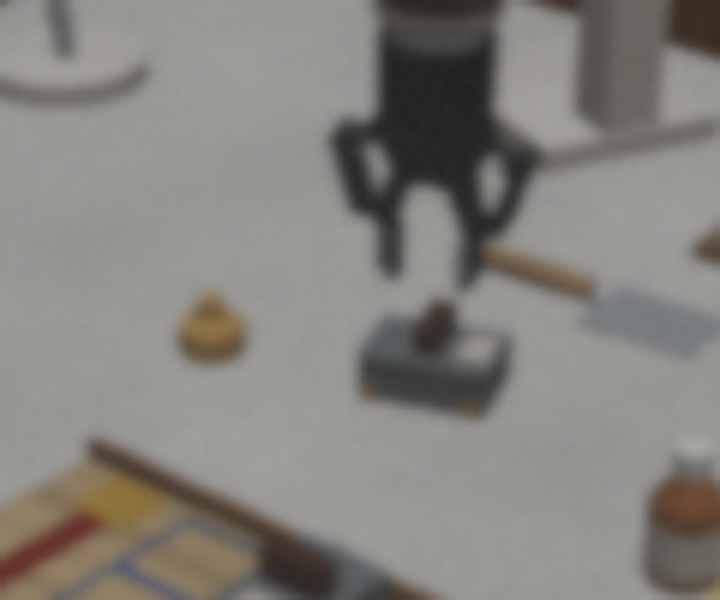

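View pics/t15.png

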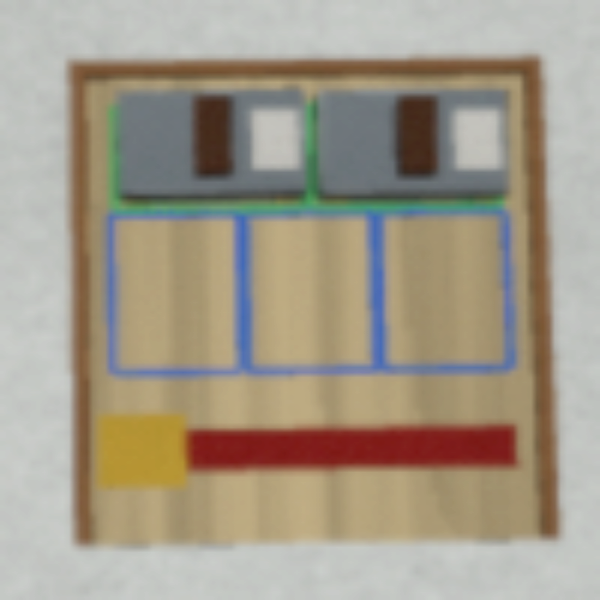

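>>> {"fn": "play_rows", "kwargs": {"rows": [{"ax": 0,"ay": 0,"az": 0,"tx": 0,"ty": 0,"tz": -20,"hand": 0.5},{"ax": 0,"ay": 0,"az": 0,"tx": 0,"ty": 0,"tz": -34,"hand": 0.5},{"ax": 0,"ay": 0,"az": 0,"tx": 0,"ty": 0,"tz": -40,"hand": 0.5},{"ax": 0,"ay": 0,"az": 0,"tx": 0,"ty": 0,"tz": -40,"hand": 0.5}]}}

```text
t: 22.05
tcp_pos: [0.464, 0.3474, 0.0681]
ee_rot: [-1.367, 0.924, -0.923]
wrist_force: [-0.4, -1.0, -0.0]
grip_width: 0.0425
```

>>> {"fn": "play_rows", "kwargs": {"rows": [{"ax": 0,"ay": 0,"az": 0,"tx": 0,"ty": 0,"tz": -2,"hand": 1},{"ax": 0,"ay": 0,"az": 0,"tx": 0,"ty": 0,"tz": -2,"hand": 1},{"ax": 0,"ay": 0,"az": 0,"tx": 0,"ty": 0,"tz": -2,"hand": 1},{"ax": 0,"ay": 0,"az": 0,"tx": 0,"ty": 0,"tz": -2,"hand": 1},{"ax": 0,"ay": 0,"az": 0,"tx": 0,"ty": 0,"tz": -2,"hand": 1},{"ax": 0,"ay": 0,"az": 0,"tx": 0,"ty": 0,"tz": -2,"hand": 1}], "force": 60}}

```text
t: 22.65
tcp_pos: [0.4644, 0.3478, 0.0672]
ee_rot: [-1.365, 0.922, -0.923]
wrist_force: [-0.8, 0.1, 6.8]
grip_width: 0.0165
```

>>> {"fn": "play_rows", "kwargs": {"rows": [{"ax": 0,"ay": 0,"az": 0,"tx": 0,"ty": 0,"tz": 10,"hand": 1},{"ax": 0,"ay": 0,"az": 0,"tx": 0,"ty": 0,"tz": 40,"hand": 1},{"ax": 0,"ay": 0,"az": 0,"tx": 0,"ty": 0,"tz": 80,"hand": 1},{"ax": 0,"ay": 0,"az": 0,"tx": 0,"ty": 0,"tz": 110,"hand": 1},{"ax": 0,"ay": 0,"az": 0,"tx": 0,"ty": 0,"tz": 110,"hand": 1}]}}

```text
t: 23.15
tcp_pos: [0.4651, 0.3483, 0.1809]
ee_rot: [-1.36, 0.92, -0.925]
wrist_force: [0.4, 0.9, -2.9]
grip_width: 0.0165
```

```bash
python3 -c "
from cases import *
st()
im=optics.capture('scene'); cv2.imwrite('pics/s16.png',cv2.resize(im[90:210,240:360][:,:,::-1],None,fx=5,fy=5))
"; python3 - <<'E'
from h import *
im=cv2.imread('pics/t10.png') # dummy
im=optics.capture('top')
H=hsv(im); h,s,v=[H[...,i].astype(int) for i in range(3)]
U=np.array([.99942,.03403]);V=np.array([-.03403,.99942])
m=((h<12)|(h>175))&(s>80)&(v<70)&(v>15); m[:164]=0;m[190:]=0;m[:,:268]=0;m[:,334:]=0
for mm,s_,c in comps(m,25):
    r=rect('top',mm,.088); print('hnd',s_,r,'slab u,v',r[0]@U,r[0]@V)
E
```

```text
t 23.15 tcp [465.1 348.3 180.9] jaw 21.9 y [ 0.006  0.003 -1.   ] q6 0.15 q1 0.53 F [ 0.4  0.9 -2.9] w 16.5
hnd [283 170   5  15  57] (array([619.6481  ,  47.551094], dtype=float32), np.float32(39.62076), np.float32(11.15866), np.float32(1.2422478)) slab u,v 620.9068391384125 26.436890554656983
hnd [317 170   6  15  56] (array([621.8731 , -48.57082], dtype=float32), np.float32(39.75298), np.float32(13.941205), np.float32(0.6719718)) slab u,v 619.8595565079116 -69.7049906414032
```

View pics/s16.png

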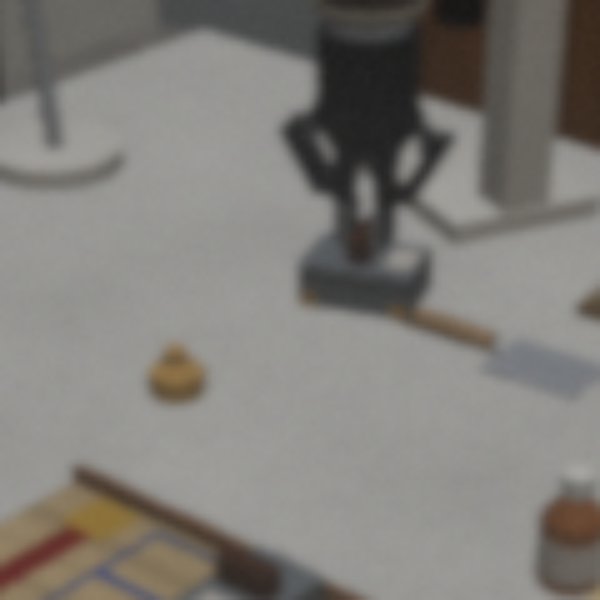

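>>> {"fn": "play_rows", "kwargs": {"rows": [{"ax": 0,"ay": 0,"az": -4,"tx": 10,"ty": -44,"tz": 0,"hand": 1},{"ax": 0,"ay": 0,"az": -8,"tx": 20,"ty": -87,"tz": 0,"hand": 1},{"ax": 0,"ay": 0,"az": -12,"tx": 29,"ty": -131,"tz": 0,"hand": 1},{"ax": 0,"ay": 0,"az": -16,"tx": 39,"ty": -175,"tz": 0,"hand": 1},{"ax": 0,"ay": 0,"az": -20,"tx": 48,"ty": -218,"tz": 0,"hand": 1},{"ax": 0,"ay": 0,"az": -20,"tx": 58,"ty": -262,"tz": 0,"hand": 1},{"ax": 0,"ay": 0,"az": -20,"tx": 67,"ty": -306,"tz": 0,"hand": 1},{"ax": 0,"ay": 0,"az": -20,"tx": 77,"ty": -349.5,"tz": 0,"hand": 1},{"ax": 0,"ay": 0,"az": -20,"tx": 77,"ty": -349.5,"tz": -10,"hand": 1},{"ax": 0,"ay": 0,"az": -20,"tx": 77,"ty": -349.5,"tz": -40,"hand": 1},{"ax": 0,"ay": 0,"az": -20,"tx": 77,"ty": -349.5,"tz": -65,"hand": 1},{"ax": 0,"ay": 0,"az": -20,"tx": 77,"ty": -349.5,"tz": -70,"hand": 1}]}}

```text
t: 24.45
tcp_pos: [0.5392, -0.0015, 0.1031]
ee_rot: [-1.229, 1.19, -1.181]
wrist_force: [-0.5, 0.5, -2.5]
grip_width: 0.0165
```

>>> {"fn": "play_rows", "kwargs": {"rows": [{"ax": 0,"ay": 0,"az": 0,"tx": 0,"ty": 0,"tz": 0,"hand": 1},{"ax": 0,"ay": 0,"az": 0,"tx": 0,"ty": 0,"tz": 0,"hand": 1}]}}

```text
t: 24.65
tcp_pos: [0.5413, -0.0016, 0.107]
ee_rot: [-1.225, 1.184, -1.185]
wrist_force: [-0.1, -0.1, -1.3]
grip_width: 0.0166
```

```bash
python3 -c "
from cases import *
st()
im=optics.capture('scene'); cv2.imwrite('pics/s17.png',cv2.resize(im[160:260,200:330][:,:,::-1],None,fx=6,fy=6))
"
```

```text
t 24.65 tcp [541.3  -1.6 107. ] jaw 1.9 y [ 0. -0. -1.] q6 -0.16 q1 -0.13 F [-0.1 -0.1 -1.3] w 16.6
```

View pics/s17.png

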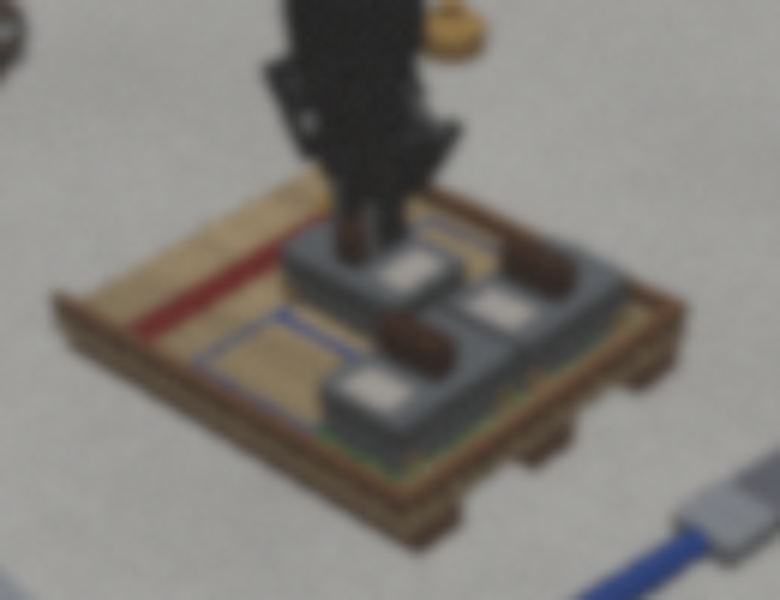

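>>> {"fn": "play_rows", "kwargs": {"rows": [{"ax": 0,"ay": 0,"az": 0,"tx": 0,"ty": 0,"tz": -4,"hand": 1},{"ax": 0,"ay": 0,"az": 0,"tx": 0,"ty": 0,"tz": -7,"hand": 1},{"ax": 0,"ay": 0,"az": 0,"tx": 0,"ty": 0,"tz": -9,"hand": 1},{"ax": 0,"ay": 0,"az": 0,"tx": 0,"ty": 0,"tz": -9.8,"hand": 1},{"ax": 0,"ay": 0,"az": 0,"tx": 0,"ty": 0,"tz": -9.8,"hand": 1}]}}

```text
t: 25.2
tcp_pos: [0.5411, -0.0019, 0.0972]
ee_rot: [-1.225, 1.184, -1.185]
wrist_force: [-2.3, 0.9, 4.6]
grip_width: 0.0165
```

Contact. Releasing and lifting.

>>> {"fn": "play_rows", "kwargs": {"rows": [{"ax": 0,"ay": 0,"az": 0,"tx": 0,"ty": 0,"tz": 0,"hand": 0.5},{"ax": 0,"ay": 0,"az": 0,"tx": 0,"ty": 0,"tz": 0,"hand": 0.5},{"ax": 0,"ay": 0,"az": 0,"tx": 0,"ty": 0,"tz": 0,"hand": 0.5},{"ax": 0,"ay": 0,"az": 0,"tx": 0,"ty": 0,"tz": 0,"hand": 0.5},{"ax": 0,"ay": 0,"az": 0,"tx": 0,"ty": 0,"tz": 30,"hand": 0.5},{"ax": 0,"ay": 0,"az": 0,"tx": 0,"ty": 0,"tz": 70,"hand": 0.5},{"ax": 0,"ay": 0,"az": 0,"tx": 0,"ty": 0,"tz": 108,"hand": 0.5},{"ax": 0,"ay": 0,"az": 0,"tx": 0,"ty": 0,"tz": 108,"hand": 0.5}]}}

```text
t: 26.0
tcp_pos: [0.5427, -0.002, 0.2092]
ee_rot: [-1.22, 1.178, -1.189]
wrist_force: [0.1, -1.4, 0.1]
grip_width: 0.0428
```

```bash
cat > bar.py <<'E'
from h import *
def bar(im):
    f=im.astype(float); H=hsv(im); h,s,v=[H[...,i].astype(int) for i in range(3)]
    roi=np.zeros(h.shape,bool); roi[150:245,360:440]=1
    rd=np.clip(f[...,0]-1.3*f[...,1],0,None)*roi; rd[rd<5]=0
    ys,xs=np.nonzero(rd)
    if len(xs): w=rd[ys,xs]; print('redline',len(xs),ray("top",[[(xs*w).sum()/w.sum(),(ys*w).sum()/w.sum()]],.030))
    gr=(s>10)&(s<70)&(h>90)&(h<125)&(v<125)&(v>60)&roi
    for m,s_,c in comps(gr,80):
        r=rect("top",m,.030); ys,xs=np.nonzero(m); q=ray("top",np.c_[xs,ys],.03).astype(np.float32); l=cv2.fitLine(q,cv2.DIST_HUBER,0,.01,.01).ravel()
        print('rod',s_,r,'line',l,np.degrees(np.arctan2(l[1],l[0])))
    for m,s_,c in comps((v<60)&roi,25): print('dark',s_,c,ray('top',[c],.036))
E
python3 -c "
from bar import *
st()
im=optics.capture('top'); cv2.imwrite('pics/t18.png',im[:,:,::-1]); bar(im)
im=optics.capture('scene'); cv2.imwrite('pics/s18.png',im[:,:,::-1])
"
```

```text
t 26.00 tcp [542.7  -2.  209.2] jaw 1.9 y [ 0.008 -0.001 -1.   ] q6 -0.16 q1 -0.13 F [ 0.1 -1.4  0.1] w 42.8
redline 6 [[ 612.07804537 -293.07409892]]
rod [393 187  11  40 309] (array([ 551.69543, -284.6302 ], dtype=float32), np.float32(113.026), np.float32(23.732622), np.float32(173.70796)) line [ 9.9463367e-01 -1.0345948e-01  5.5138300e+02 -2.8465222e+02] -5.938417
dark [397 150  13   8  74] [403.27027027 152.78378378] [[ 710.54482395 -299.96902869]]
dark [394 165  15  13 159] [400.67924528 170.47798742] [[ 657.17820683 -291.6092309 ]]
dark [391 225  10   6  46] [395.2173913  227.73913043] [[ 488.52895553 -273.62570692]]
```

View pics/t18.png

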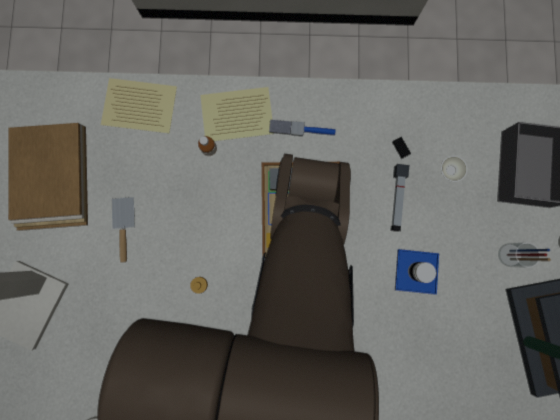

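View pics/s18.png

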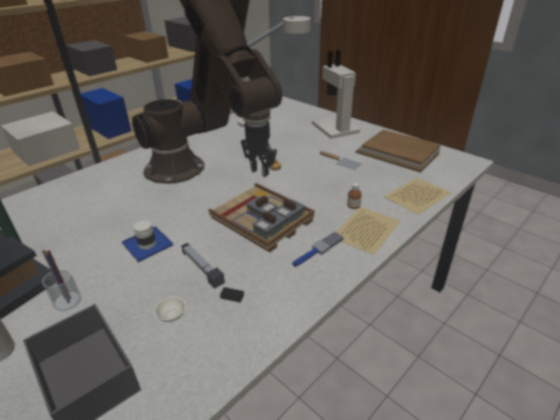

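```bash
python3 - <<'E'
from h import *
im=cv2.imread('pics/t18.png')[:,:,::-1].astype(float)
for r in range(180,193): print(r,im[r,397:405].astype(int).tolist())
w=[];rows=np.arange(182,191)
for c in (399,400,401,402):
    d=im[rows,c,0]-im[rows,c,1]; d=np.clip(d-np.median(d),0,None); print(c,(rows*d).sum()/d.sum())
g=im.mean(2)
print('col profile rows160-180',g[160:182,402].astype(int).tolist()); print('foot',g[216:236,395].astype(int).tolist())
for x in (612,643.6-14,610.,614): print(x,proj('top',[[x,-292.5,30]]))
print(proj('top',[[611.6+29.5,-295,36],[611.6+65.3,-299,36],[611.6-129.4,-279,30],[611.6-114.5,-280,30]]))
E
```

```text
180 [[74, 79, 80], [101, 107, 110], [109, 115, 119], [108, 115, 119], [108, 115, 119], [109, 115, 119], [109, 115, 119], [111, 117, 120]]
181 [[80, 85, 86], [103, 109, 113], [109, 115, 119], [109, 115, 119], [109, 115, 119], [108, 115, 119], [109, 115, 119], [111, 117, 120]]
182 [[83, 87, 90], [104, 111, 114], [109, 115, 119], [108, 114, 119], [110, 115, 119], [109, 115, 119], [109, 114, 119], [111, 117, 120]]
183 [[88, 92, 96], [104, 109, 113], [109, 115, 119], [107, 114, 118], [108, 115, 119], [109, 114, 119], [109, 115, 119], [112, 117, 121]]
184 [[87, 87, 89], [103, 104, 107], [107, 111, 115], [107, 113, 117], [107, 113, 117], [108, 113, 118], [109, 115, 118], [114, 118, 120]]
185 [[83, 66, 68], [95, 78, 81], [101, 93, 97], [102, 97, 101], [103, 99, 101], [103, 99, 103], [104, 102, 105], [112, 112, 113]]
186 [[88, 68, 70], [94, 67, 68], [93, 65, 68], [91, 59, 61], [95, 62, 62], [95, 59, 60], [97, 68, 70], [108, 92, 92]]
187 [[96, 98, 102], [104, 101, 104], [103, 97, 100], [99, 89, 93], [100, 87, 89], [99, 80, 83], [99, 80, 82], [108, 92, 92]]
188 [[98, 104, 108], [107, 112, 117],
[... 532 characters left out ...]
2, 108, 112], [107, 113, 117], [109, 115, 119], [107, 114, 118], [107, 114, 118], [107, 114, 118], [109, 115, 118], [125, 128, 126]]
399 185.93103448275863
400 186.1060606060606
401 186.16666666666666
402 186.2027027027027
col profile rows160-180 [129, 129, 129, 118, 81, 49, 45, 45, 45, 45, 45, 47, 44, 46, 44, 47, 75, 110, 114, 113, 114, 114]
foot [110, 110, 112, 113, 113, 113, 113, 112, 102, 64, 29, 21, 23, 22, 40, 92, 132, 135, 136, 135]
612 [[400.57316195 186.0218179 ]]
629.6 [[400.49667742 180.11977376]]
610.0 [[400.58187038 186.69381725]]
614 [[400.564457   185.35008684]]
[[401.90251292 175.89249573]
 [403.09729118 163.95064292]
 [396.5045333  230.09958115]
 [396.78834285 224.97642782]]
```

Bar unmoved: origin (611.7,-292.2), axis -5.9°. The head and foot edges agree with that. Moving over it, jaw across the rod.

>>> {"fn": "play_rows", "kwargs": {"rows": [{"ax": 0,"ay": 0,"az": -8.2,"tx": 6,"ty": -24,"tz": 0,"hand": 0.5},{"ax": 0,"ay": 0,"az": -16.4,"tx": 12,"ty": -48,"tz": 0,"hand": 0.5},{"ax": 0,"ay": 0,"az": -24.6,"tx": 18,"ty": -72,"tz": 0,"hand": 0.5},{"ax": 0,"ay": 0,"az": -32.8,"tx": 24,"ty": -97,"tz": 0,"hand": 0.5},{"ax": 0,"ay": 0,"az": -41,"tx": 30,"ty": -121,"tz": 0,"hand": 0.5},{"ax": 0,"ay": 0,"az": -49.2,"tx": 35,"ty": -145,"tz": 0,"hand": 0.5},{"ax": 0,"ay": 0,"az": -57.4,"tx": 41,"ty": -169,"tz": 0,"hand": 0.5},{"ax": 0,"ay": 0,"az": -65.6,"tx": 47,"ty": -194,"tz": 0,"hand": 0.5},{"ax": 0,"ay": 0,"az": -73.8,"tx": 53,"ty": -218,"tz": 0,"hand": 0.5},{"ax": 0,"ay": 0,"az": -82,"tx": 59,"ty": -242,"tz": 0,"hand": 0.5},{"ax": 0,"ay": 0,"az": -90,"tx": 65,"ty": -266,"tz": 0,"hand": 0.5},{"ax": 0,"ay": 0,"az": -97.8,"tx": 70.4,"ty": -290.4,"tz": 0,"hand": 0.5}]}}

```text
t: 27.3
tcp_pos: [0.6113, -0.2931, 0.2025]
ee_rot: [-0.115, -2.166, 2.163]
wrist_force: [0.1, 0.2, 0.3]
grip_width: 0.0426
```

>>> {"fn": "play_rows", "kwargs": {"rows": [{"ax": 0,"ay": 0,"az": 0,"tx": 0,"ty": 0,"tz": -45,"hand": 0.5},{"ax": 0,"ay": 0,"az": 0,"tx": 0,"ty": 0,"tz": -90,"hand": 0.5},{"ax": 0,"ay": 0,"az": 0,"tx": 0,"ty": 0,"tz": -120,"hand": 0.5},{"ax": 0,"ay": 0,"az": 0,"tx": 0,"ty": 0,"tz": -120,"hand": 0.5},{"ax": 0,"ay": 0,"az": 0,"tx": 0,"ty": 0,"tz": -120,"hand": 0.5}]}}

```text
t: 27.8
tcp_pos: [0.6114, -0.2922, 0.084]
ee_rot: [-0.11, -2.169, 2.167]
wrist_force: [0.5, 0.4, 0.7]
grip_width: 0.0427
```

```bash
python3 -c "
from cases import *
st()
im=optics.capture('scene'); cv2.imwrite('pics/s19.png',cv2.resize(im[200:310,150:270][:,:,::-1],None,fx=5,fy=5))
im=optics.capture('top'); cv2.imwrite('pics/t19.png',im[:,:,::-1]);cv2.imwrite('pics/t19b.png',cv2.convertScaleAbs(cv2.resize(im[150:270,250:350][:,:,::-1],None,fx=6,fy=5),alpha=1.5))
"
```

```text
t 27.80 tcp [ 611.4 -292.2   84. ] jaw -95.9 y [-0.002  0.001 -1.   ] q6 1.13 q1 -0.54 F [0.5 0.4 0.7] w 42.7
```

View pics/s19.png

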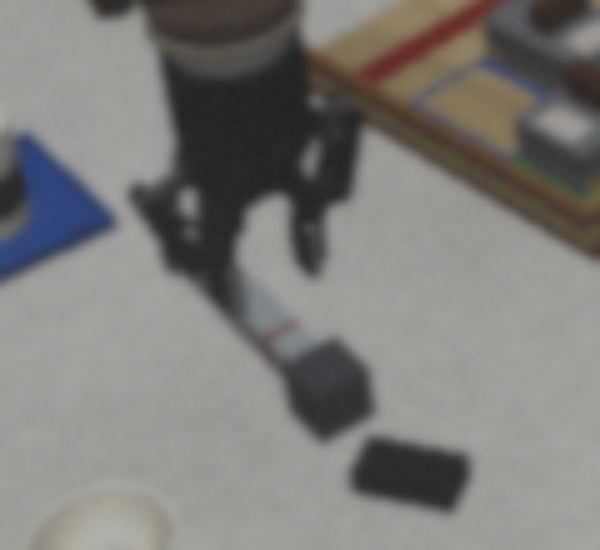

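View pics/t19b.png

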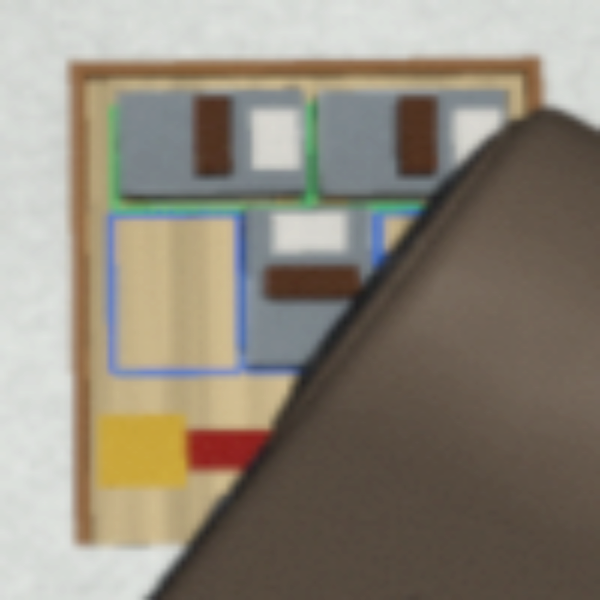

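>>> {"fn": "play_rows", "kwargs": {"rows": [{"ax": 0,"ay": 0,"az": 0,"tx": 0,"ty": 0,"tz": -25,"hand": 0.5},{"ax": 0,"ay": 0,"az": 0,"tx": 0,"ty": 0,"tz": -45,"hand": 0.5},{"ax": 0,"ay": 0,"az": 0,"tx": 0,"ty": 0,"tz": -53,"hand": 0.5},{"ax": 0,"ay": 0,"az": 0,"tx": 0,"ty": 0,"tz": -53,"hand": 0.5},{"ax": 0,"ay": 0,"az": 0,"tx": 0,"ty": 0,"tz": -53,"hand": 0.5}]}}

```text
t: 28.4
tcp_pos: [0.6121, -0.2926, 0.0332]
ee_rot: [-0.113, -2.168, 2.17]
wrist_force: [0.5, -0.7, -0.0]
grip_width: 0.0427
```

```bash
python3 -c "
from cases import *
st()
im=optics.capture('scene'); cv2.imwrite('pics/s20.png',cv2.resize(im[200:310,150:270][:,:,::-1],None,fx=5,fy=5))
"
```

```text
t 28.40 tcp [ 612.1 -292.6   33.2] jaw -95.9 y [ 0.002 -0.001 -1.   ] q6 1.13 q1 -0.54 F [ 0.5 -0.7 -0. ] w 42.7
```

View pics/s20.png

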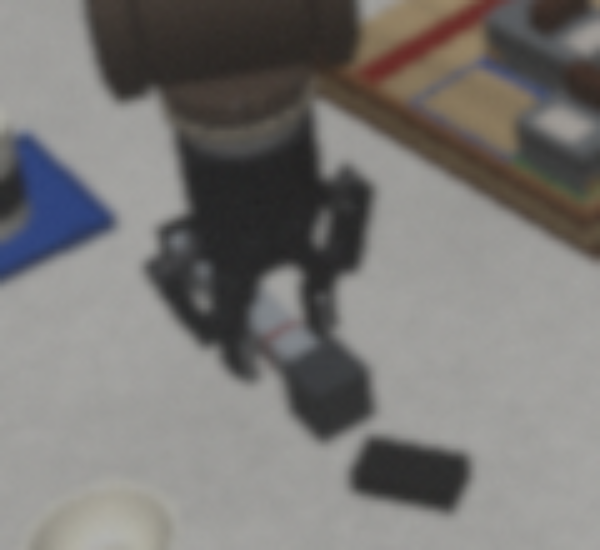

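>>> {"fn": "play_rows", "kwargs": {"rows": [{"ax": 0,"ay": 0,"az": 0,"tx": -0.4,"ty": 0,"tz": -2,"hand": 0.5},{"ax": 0,"ay": 0,"az": 0,"tx": -0.4,"ty": 0,"tz": -3,"hand": 1},{"ax": 0,"ay": 0,"az": 0,"tx": -0.4,"ty": 0,"tz": -3,"hand": 1},{"ax": 0,"ay": 0,"az": 0,"tx": -0.4,"ty": 0,"tz": -3,"hand": 1},{"ax": 0,"ay": 0,"az": 0,"tx": -0.4,"ty": 0,"tz": -3,"hand": 1},{"ax": 0,"ay": 0,"az": 0,"tx": -0.4,"ty": 0,"tz": -3,"hand": 1},{"ax": 0,"ay": 0,"az": 0,"tx": -0.4,"ty": 0,"tz": -3,"hand": 1}], "force": 100}}

```text
t: 29.15
tcp_pos: [0.6113, -0.2922, 0.0294]
ee_rot: [-0.112, -2.169, 2.169]
wrist_force: [-1.9, 1.8, 6.3]
grip_width: 0.0204
```

>>> {"fn": "play_rows", "kwargs": {"rows": [{"ax": 0,"ay": 0,"az": 0,"tx": 0,"ty": 0,"tz": 10,"hand": 1},{"ax": 0,"ay": 0,"az": 0,"tx": 0,"ty": 0,"tz": 20,"hand": 1},{"ax": 0,"ay": 0,"az": 0,"tx": 0,"ty": 0,"tz": 30,"hand": 1},{"ax": 0,"ay": 0,"az": 0,"tx": 0,"ty": 0,"tz": 30,"hand": 1}]}}

```text
t: 29.55
tcp_pos: [0.6117, -0.2926, 0.0605]
ee_rot: [-0.114, -2.168, 2.171]
wrist_force: [0.2, 0.9, -5.8]
grip_width: 0.02
```

```bash
python3 -c "
from cases import *
st(); print(monitor.get_obs()['torque'])
im=optics.capture('scene'); cv2.imwrite('pics/s21.png',cv2.resize(im[180:310,150:270][:,:,::-1],None,fx=5,fy=4.6))
"
```

```text
t 29.55 tcp [ 611.7 -292.6   60.5] jaw -95.9 y [ 0.002 -0.001 -1.   ] q6 1.13 q1 -0.54 F [ 0.2  0.9 -5.8] w 20.0
[-0.0180317   0.01818092  0.01294751]
```

View pics/s21.png

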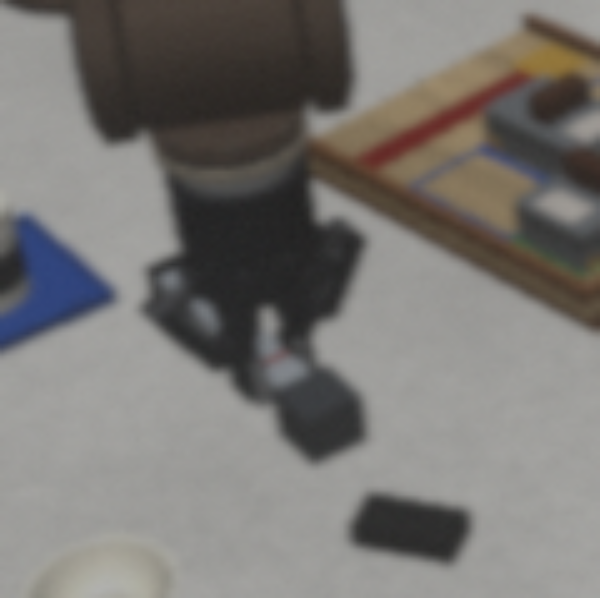

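The bar is lifted level, with torque ≈ 0.02 N·m. Raising it, then carrying and turning.

>>> {"fn": "play_rows", "kwargs": {"rows": [{"ax": 0,"ay": 0,"az": 0,"tx": 0,"ty": 0,"tz": 25,"hand": 1},{"ax": 0,"ay": 0,"az": 0,"tx": 0,"ty": 0,"tz": 55,"hand": 1},{"ax": 0,"ay": 0,"az": 0,"tx": 0,"ty": 0,"tz": 85,"hand": 1},{"ax": 0,"ay": 0,"az": 0,"tx": 0,"ty": 0,"tz": 115,"hand": 1},{"ax": 0,"ay": 0,"az": 0,"tx": 0,"ty": 0,"tz": 135,"hand": 1},{"ax": 0,"ay": 0,"az": 0,"tx": 0,"ty": 0,"tz": 140,"hand": 1},{"ax": 0,"ay": 0,"az": 0,"tx": 0,"ty": 0,"tz": 140,"hand": 1}]}}

```text
t: 30.3
tcp_pos: [0.611, -0.2922, 0.1987]
ee_rot: [-0.112, -2.168, 2.169]
wrist_force: [0.3, 0.2, -6.8]
grip_width: 0.0201
```

>>> {"fn": "play_rows", "kwargs": {"rows": [{"ax": 0,"ay": 0,"az": 3,"tx": -5,"ty": 9,"tz": 0,"hand": 1},{"ax": 0,"ay": 0,"az": 8,"tx": -13,"ty": 26,"tz": 0,"hand": 1},{"ax": 0,"ay": 0,"az": 14,"tx": -22,"ty": 45,"tz": 0,"hand": 1},{"ax": 0,"ay": 0,"az": 20,"tx": -32,"ty": 64,"tz": 0,"hand": 1},{"ax": 0,"ay": 0,"az": 26,"tx": -42,"ty": 84,"tz": 0,"hand": 1},{"ax": 0,"ay": 0,"az": 32,"tx": -52,"ty": 104,"tz": 0,"hand": 1},{"ax": 0,"ay": 0,"az": 38,"tx": -62,"ty": 124,"tz": 0,"hand": 1},{"ax": 0,"ay": 0,"az": 44,"tx": -72,"ty": 144,"tz": 0,"hand": 1},{"ax": 0,"ay": 0,"az": 50,"tx": -82,"ty": 164,"tz": 0,"hand": 1},{"ax": 0,"ay": 0,"az": 55,"tx": -92,"ty": 183,"tz": 0,"hand": 1},{"ax": 0,"ay": 0,"az": 58,"tx": -97,"ty": 192,"tz": 0,"hand": 1},{"ax": 0,"ay": 0,"az": 58,"tx": -97,"ty": 192,"tz": 0,"hand": 1}]}}

```text
t: 31.5
tcp_pos: [0.5131, -0.0991, 0.1975]
ee_rot: [-0.823, 1.678, -1.675]
wrist_force: [-0.9, -0.4, -6.5]
grip_width: 0.0202
```

```bash
python3 -c "
from cases import *
st(); print(monitor.get_obs()['torque'])
im=optics.capture('scene'); cv2.imwrite('pics/s22.png',cv2.resize(im[120:290,150:330][:,:,::-1],None,fx=4,fy=3.5))
"
```

```text
t 31.50 tcp [513.1 -99.1 197.5] jaw -37.8 y [-0.003  0.001 -1.   ] q6 0.34 q1 -0.32 F [-0.9 -0.4 -6.5] w 20.2
[-0.02250762 -0.03838724 -0.0153275 ]
```

View pics/s22.png

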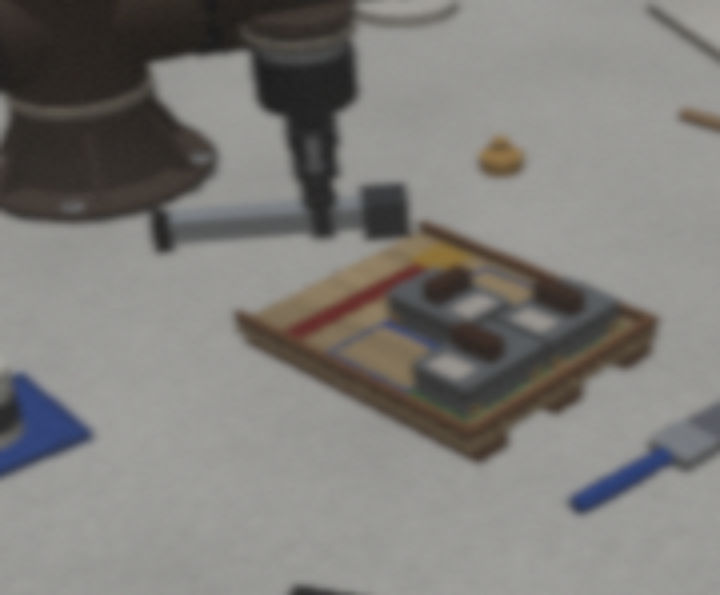

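>>> {"fn": "play_rows", "kwargs": {"rows": [{"ax": 0,"ay": 0,"az": 4,"tx": -7,"ty": 13,"tz": 0,"hand": 1},{"ax": 0,"ay": 0,"az": 10,"tx": -16,"ty": 33,"tz": 0,"hand": 1},{"ax": 0,"ay": 0,"az": 16,"tx": -26,"ty": 52,"tz": 0,"hand": 1},{"ax": 0,"ay": 0,"az": 22,"tx": -36,"ty": 72,"tz": 0,"hand": 1},{"ax": 0,"ay": 0,"az": 28,"tx": -46,"ty": 92,"tz": 0,"hand": 1},{"ax": 0,"ay": 0,"az": 34,"tx": -56,"ty": 112,"tz": 0,"hand": 1},{"ax": 0,"ay": 0,"az": 38,"tx": -62,"ty": 125,"tz": 0,"hand": 1},{"ax": 0,"ay": 0,"az": 39.9,"tx": -65,"ty": 130.4,"tz": 0,"hand": 1},{"ax": 0,"ay": 0,"az": 39.9,"tx": -65,"ty": 130.4,"tz": 0,"hand": 1},{"ax": 0,"ay": 0,"az": 39.9,"tx": -65,"ty": 130.4,"tz": 0,"hand": 1}]}}

```text
t: 32.55
tcp_pos: [0.4497, 0.0295, 0.1986]
ee_rot: [-1.224, 1.185, -1.185]
wrist_force: [0.3, 0.2, -5.8]
grip_width: 0.0205
```

>>> {"fn": "play_rows", "kwargs": {"rows": [{"ax": 0,"ay": 0,"az": 0,"tx": 0,"ty": 0,"tz": -25,"hand": 1},{"ax": 0,"ay": 0,"az": 0,"tx": 0,"ty": 0,"tz": -55,"hand": 1},{"ax": 0,"ay": 0,"az": 0,"tx": 0,"ty": 0,"tz": -85,"hand": 1},{"ax": 0,"ay": 0,"az": 0,"tx": 0,"ty": 0,"tz": -105,"hand": 1},{"ax": 0,"ay": 0,"az": 0,"tx": 0,"ty": 0,"tz": -120,"hand": 1},{"ax": 0,"ay": 0,"az": 0,"tx": 0,"ty": 0,"tz": -128,"hand": 1},{"ax": 0,"ay": 0,"az": 0,"tx": 0,"ty": 0,"tz": -128,"hand": 1},{"ax": 0,"ay": 0,"az": 0,"tx": 0,"ty": 0,"tz": -128,"hand": 1}]}}

```text
t: 33.35
tcp_pos: [0.4496, 0.0298, 0.0711]
ee_rot: [-1.225, 1.184, -1.184]
wrist_force: [-0.6, -0.7, -6.0]
grip_width: 0.0201
```

```bash
python3 -c "
from cases import *
st(); print(monitor.get_obs()['torque'])
im=optics.capture('scene'); cv2.imwrite('pics/s23.png',cv2.resize(im[150:260,190:330][:,:,::-1],None,fx=5.5,fy=5.5))
im=optics.capture('top'); cv2.imwrite('pics/t23.png',cv2.convertScaleAbs(cv2.resize(im[150:270,250:350][:,:,::-1],None,fx=6,fy=5),alpha=1.5))
"
```

```text
t 33.35 tcp [449.6  29.8  71.1] jaw 2.0 y [ 0.001 -0.    -1.   ] q6 -0.11 q1 -0.08 F [-0.6 -0.7 -6. ] w 20.1
[-0.03597142  0.04738457 -0.01665847]
```

View pics/s23.png

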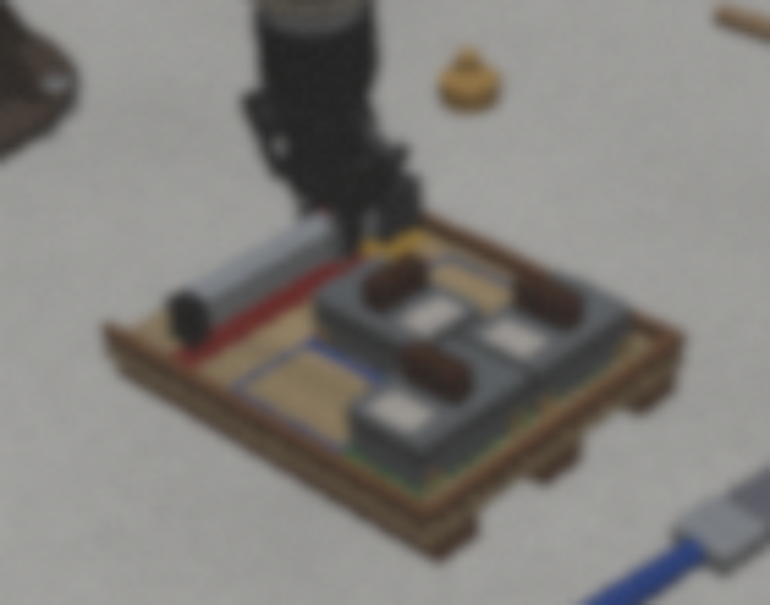

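View pics/t23.png

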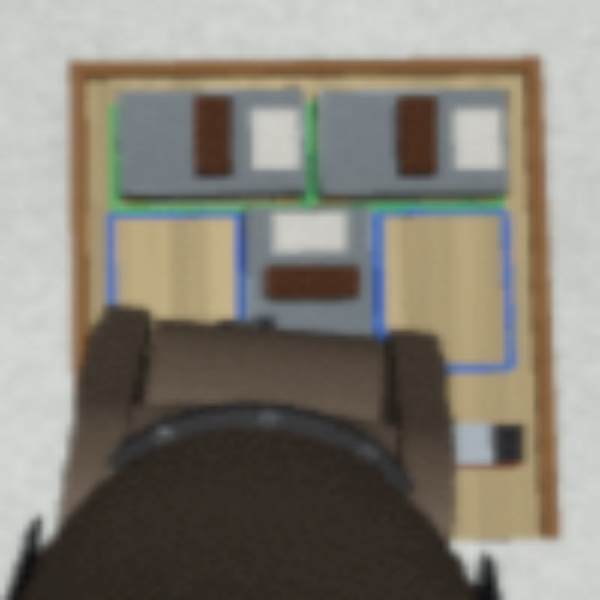

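>>> {"fn": "play_rows", "kwargs": {"rows": [{"ax": 0,"ay": 0,"az": 0,"tx": -0.4,"ty": 0.5,"tz": -4,"hand": 1},{"ax": 0,"ay": 0,"az": 0,"tx": -0.4,"ty": 0.5,"tz": -7,"hand": 1},{"ax": 0,"ay": 0,"az": 0,"tx": -0.4,"ty": 0.5,"tz": -9.5,"hand": 1},{"ax": 0,"ay": 0,"az": 0,"tx": -0.4,"ty": 0.5,"tz": -10.5,"hand": 1},{"ax": 0,"ay": 0,"az": 0,"tx": -0.4,"ty": 0.5,"tz": -10.5,"hand": 1}]}}

```text
t: 33.95
tcp_pos: [0.4487, 0.0306, 0.0601]
ee_rot: [-1.226, 1.184, -1.183]
wrist_force: [1.1, -0.2, -5.7]
grip_width: 0.0202
```

>>> {"fn": "play_rows", "kwargs": {"rows": [{"ax": 0,"ay": 0,"az": 0,"tx": 0,"ty": 0,"tz": -0.7,"hand": 1},{"ax": 0,"ay": 0,"az": 0,"tx": 0,"ty": 0,"tz": -1.2,"hand": 1},{"ax": 0,"ay": 0,"az": 0,"tx": 0,"ty": 0,"tz": -1.2,"hand": 1}]}}

```text
t: 34.25
tcp_pos: [0.4488, 0.0306, 0.0593]
ee_rot: [-1.225, 1.183, -1.184]
wrist_force: [-1.2, 0.9, 0.2]
grip_width: 0.0205
```

Contact: the bar's weight has come off the wrist. Releasing and lifting.

>>> {"fn": "play_rows", "kwargs": {"rows": [{"ax": 0,"ay": 0,"az": 0,"tx": 0,"ty": 0,"tz": 0,"hand": 0.55},{"ax": 0,"ay": 0,"az": 0,"tx": 0,"ty": 0,"tz": 0,"hand": 0.55},{"ax": 0,"ay": 0,"az": 0,"tx": 0,"ty": 0,"tz": 0,"hand": 0.55},{"ax": 0,"ay": 0,"az": 0,"tx": 0,"ty": 0,"tz": 0,"hand": 0.55},{"ax": 0,"ay": 0,"az": 0,"tx": 0,"ty": 0,"tz": 25,"hand": 0.55},{"ax": 0,"ay": 0,"az": 0,"tx": 0,"ty": 0,"tz": 65,"hand": 0.55},{"ax": 0,"ay": 0,"az": 0,"tx": 0,"ty": 0,"tz": 105,"hand": 0.55},{"ax": 0,"ay": 0,"az": 0,"tx": 0,"ty": 0,"tz": 145,"hand": 0.55}]}}

```text
t: 35.05
tcp_pos: [0.4484, 0.0307, 0.2056]
ee_rot: [-1.226, 1.184, -1.183]
wrist_force: [0.3, -0.1, 0.3]
grip_width: 0.0381
```

>>> {"fn": "play_rows", "kwargs": {"rows": [{"ax": 0,"ay": 0,"az": 8,"tx": 0,"ty": 45,"tz": 10,"hand": 0.5},{"ax": 0,"ay": 0,"az": 16,"tx": 0,"ty": 90,"tz": 10,"hand": 0.5},{"ax": 0,"ay": 0,"az": 24,"tx": 0,"ty": 135,"tz": 10,"hand": 0.5},{"ax": 0,"ay": 0,"az": 32,"tx": 0,"ty": 180,"tz": 10,"hand": 0.5},{"ax": 0,"ay": 0,"az": 32,"tx": 0,"ty": 225,"tz": 10,"hand": 0.5},{"ax": 0,"ay": 0,"az": 32,"tx": 0,"ty": 270,"tz": 10,"hand": 0.5},{"ax": 0,"ay": 0,"az": 32,"tx": 0,"ty": 315,"tz": 10,"hand": 0.5},{"ax": 0,"ay": 0,"az": 32,"tx": 0,"ty": 315,"tz": 10,"hand": 0.5}]}}

```text
t: 35.85
tcp_pos: [0.4482, 0.3498, 0.2138]
ee_rot: [-1.433, 0.759, -0.759]
wrist_force: [-0.9, -0.2, -0.1]
grip_width: 0.0429
```

```bash
python3 - <<'E'
from h import *
st()
im=optics.capture('top'); cv2.imwrite('pics/t24.png',im[:,:,::-1]); cv2.imwrite('pics/t24b.png',cv2.convertScaleAbs(cv2.resize(im[150:270,250:350][:,:,::-1],None,fx=6,fy=5,interpolation=2),alpha=1.5))
i2=optics.capture('scene'); cv2.imwrite('pics/s24.png',i2[:,:,::-1]); cv2.imwrite('pics/s24b.png',cv2.resize(i2[150:260,190:330][:,:,::-1],None,fx=5.5,fy=5.4))
H=hsv(im); h,s,v=[H[...,i].astype(int) for i in range(3)]
U=np.array([.99942,.03403]);V=np.array([-.03403,.99942])
m=((h<12)|(h>175))&(s>80)&(v<70)&(v>15); m[:164]=0;m[232:]=0;m[:,:268]=0;m[:,334:]=0
for mm,s_,c in comps(m,25):
    r=rect('top',mm,.088); print('hnd',s_,r[1:],'slab u,v',r[0]@U,r[0]@V)
m=(s>10)&(s<75)&(h>85)&(h<125)&(v<115)&(v>30); m[:164]=0;m[228:]=0;m[:,:266]=0;m[:,338:]=0
for mm,s_,c in comps(m,100):
    r=rect('top',mm,.066); print('lid',s_,r[1:],'slab u,v',r[0]@U,r[0]@V)
m=(v<60);m[:228]=0;m[255:]=0;m[:,:262]=0;m[:,340:]=0
for mm,s_,c in comps(m,15):
    r=rect('top',mm,.066); q=ray('top',[c],.066)[0]; print('dark',s_,r[1:],'slab u,v',r[0]@U,r[0]@V,q@U,q@V)
E
```

```text
t 35.85 tcp [448.2 349.8 213.8] jaw 34.2 y [ 0.001  0.001 -1.   ] q6 -0.05 q1 0.55 F [-0.9 -0.2 -0.1] w 42.9
hnd [283 170   5  15  59] (np.float32(39.62076), np.float32(11.158668), np.float32(1.2422588)) slab u,v 620.9068390085982 26.43688674217224
hnd [317 170   6  15  64] (np.float32(39.784107), np.float32(13.941205), np.float32(0.67196244)) slab u,v 619.8439954689026 -69.7046401864624
hnd [295 203  15   7  60] (np.float32(38.733658), np.float32(16.692339), np.float32(91.27096)) slab u,v 538.9816333086586 -19.45013148235321
lid [270 168  31  21 380] (np.float32(85.10517), np.float32(57.71476), np.float32(91.34528)) slab u,v 622.3912555176544 26.319611784820555
lid [303 168  31  21 386] (np.float32(85.73173), np.float32(57.78496), np.float32(91.303055)) slab u,v 621.3920613529967 -67.79836318023682
lid [291 192  21  31 414] (np.float32(85.25975), np.float32(56.61442), np.float32(1.1082015)) slab u,v 539.0591730726051 -17.865198811149597
dark [267 234  12  12 144] (np.float32(30.756163), np.float32(30.590828), np.float32(91.20659)) slab u,v 448.6167630036926 63.37186900360108 448.5949551210128 63.35052474237327
dark [332 235   4   8  31] (np.float32(19.594582), np.float32(8.401822), np.float32(0.4199451)) slab u,v 449.1292041942596 -107.0169533631897 448.82491052789857 -106.86993075347715
```

View pics/t24b.png

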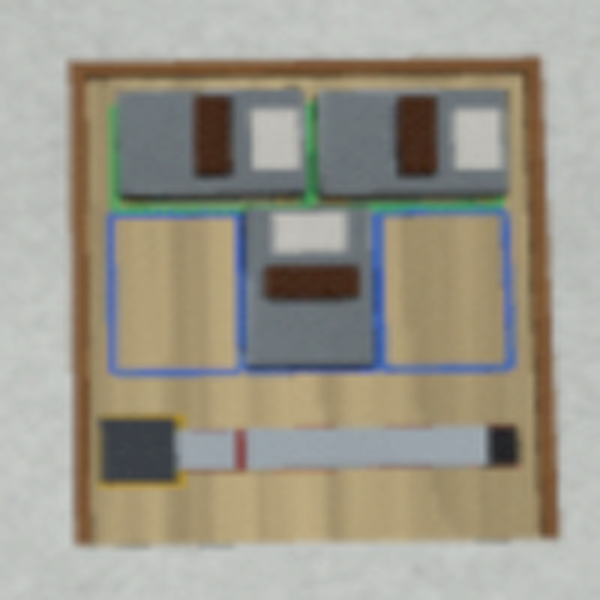

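View pics/s24.png

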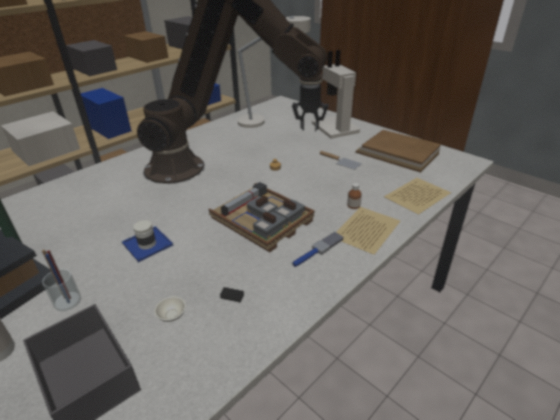

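View pics/s24b.png

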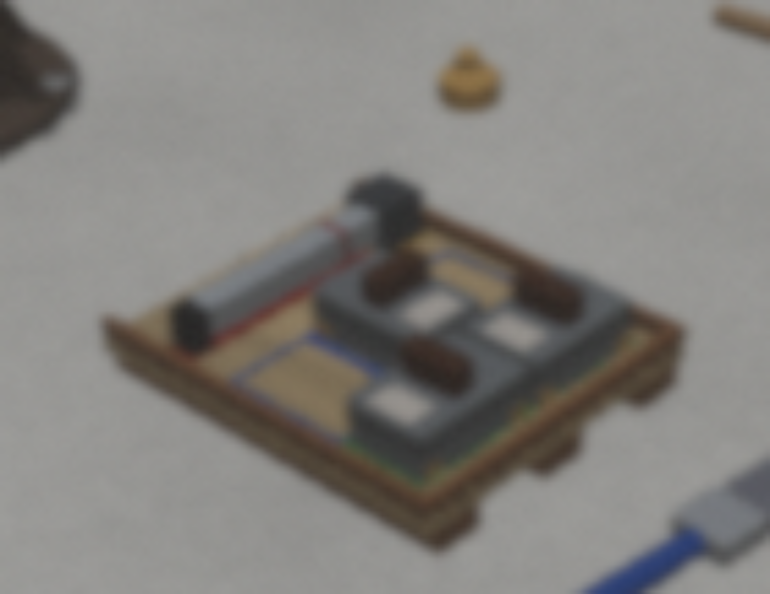

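```bash
python3 -c "
from h import *
print(job.hand_in()); st()"
```

```text
the job is handed in; nothing more can be done
None
the job is handed in; nothing more can be done
```

The job is done in the order asked and handed in at about 36 s of the 210 s allowed. No verdict was reported.

**What I did**
- **Jar:** I moved it off the slab and stood it in the tray. It measured about 1 mm from the tray's centre.
- **Cases:** There were three, seen in both cameras. Two fill the green outlines and one lies in the middle blue outline. The third case was knocked aside during the run, so I measured it again before picking it up.
- **Bar:** I lifted it at the red line, level and with almost no torque on the wrist. It lies along the red strip with its head on the yellow square.

**Last checks**
- **Green pair:** By lid and handle measurements, both cases are within about 2 mm of their targets.
- **Middle case:** Its lid measured about 2 mm off each way (1.8 mm along the slab's x, 2.2 mm along y). Its handle agreed along x but showed only 0.7 mm along y. The arm's own position at release was within 0.3 mm of target, so I put this down to camera accuracy and left it.
- **Bar head:** It is within about 1.5 mm of the yellow square's centre.
- **Everything else:** The other bench items looked undisturbed in the last pictures, and the gripper was clear of everything at hand-in.

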